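# Park the bench kit on its matching pads

## Task

Tidy the bench: put the chrome socket, the roll of copper tape, the brass hexagonal weight and the red module each away on the yellow-floored parking pad whose raised outline has its shape and size, standing upright and flat on the yellow floor inside the lip. Leave the green hexagonal sensor board and the white dish where they are.

Things in the scene. Friction and masses are not known exactly. Their poses are not given: they have to be found in the camera images.
- socket: Chrome deep wrench socket standing upright, a round solid for gripping: 32 mm diameter up to 34 mm height, 29 mm diameter above, 55 mm tall in all. Origin: centre of its underside; z up. About 0.16 kg.
- roll: Roll of copper tape lying flat, with a brown core and dark centre on its top (the centre cannot be entered): 58 mm diameter, 45 mm high. Grip it across its outside. Origin: centre of its underside; z up. About 0.2 kg.
- weight: Brass hexagonal hold-down weight: 42 mm across the flats (48.5 mm across the corners), 40 mm high. One pair of flats faces its own +y and -y, a pair of corners its +x and -x. Origin: centre of its underside; z up. About 0.45 kg.
- module: Red rectangular plug-in module with three dark round connectors on top: 60 mm along its x, 36 mm along its y, 45 mm high. Origin: centre of its underside; z up. About 0.15 kg.
- pad_socket: Fixed parking pad: a thin dark rubber disc, 104 mm across and 3 mm thick, with a bright yellow floor (top 3 mm above the table) enclosed by a black raised lip 4 mm wide whose top is 7 mm above the table. The lip is a small circle of inside diameter 46 mm, for the chrome socket. Origin: centre of the disc's underside, on the table, which is also the centre of the outline; z up.
- pad_roll: Fixed parking pad: a thin dark rubber disc, 104 mm across and 3 mm thick, with a bright yellow floor (top 3 mm above the table) enclosed by a black raised lip 4 mm wide whose top is 7 mm above the table. The lip is a large circle of inside diameter 72 mm, for the copper roll. Origin: centre of the disc's underside, on the table, which is also the centre of the outline; z up.
- pad_weight: Fixed parking pad: a thin dark rubber disc, 104 mm across and 3 mm thick, with a bright yellow floor (top 3 mm above the table) enclosed by a black raised lip 4 mm wide whose top is 7 mm above the table. The lip is a hexagon 56 mm across its inside flats, for the brass weight (centred, it fits at any yaw). Flats face the pad's +y and -y. Origin: centre of the disc's underside, on the table, which is also the centre of the outline; z up.
- pad_module: Fixed parking pad: a thin dark rubber disc, 104 mm across and 3 mm thick, with a bright yellow floor (top 3 mm above the table) enclosed by a black raised lip 4 mm wide whose top is 7 mm above the table. The lip is a rectangle, inside 74 mm along the pad's x and 50 mm along its y, for the red module, whose long side goes along the long side (either way round). Origin: centre of the disc's underside, on the table, which is also the centre of the outline; z up.
- sensor: Bystander: a flat green hexagonal sensor board with a dark face, 92 mm across flats, 4 mm thick, lying loose on the table; leave it where it is. Origin: centre of its underside.
- dish: Bystander: an empty white ceramic dish, 76 mm across the rim, 22 mm high, standing loose on the table; leave it where it is. Origin: centre of its underside.
Mind the look-alikes: they are no part of the job. There is more than one size of the socket; the one meant has the size given above.

How it is judged:
By the outcome, as a careful person would: the job done as asked, in the order asked, and still so for the second after the job is handed in, with the robot touching nothing.
It also fails if it takes over 106 s, if anything falls off the work surface, if the arm or the gripper's body presses on something with over 40 N, if the wrist force passes 120 N, or if a joint passes its speed limit or range.

## Robot

A 6-joint arm with a two-finger parallel gripper is mounted at the origin on the work surface. World frame = base frame: x ahead of the robot, y to its left, z up, the work surface at z = 0. Lengths are in m, angles in rad, forces in N, time in s.
With the tool pointing down it reaches from about 0.25 to 0.725 m from the base axis. Payload 4 kg.
Tool frame: the origin (TCP) lies at the very end of the fingers, on their centre line; the grasp point (between the pads) lies 19 mm behind it; y points along the fingers, z is the direction in which the jaws open and shut, and the axes are right-handed (so a half turn about y gives the same grasp; the last joint's range is limited). The gripper opens to 85 mm and grips with 20 to 120 N. Pads are 22 mm wide; open, the fingers measure 114 mm over their backs; the gripper's body (76 mm by 85 mm) begins 54 mm behind the grasp point. The pads swing forward as they close: fully open they stand 13 mm farther back than shut.
Start: joints at [-1.173, 0.241, 0.005, 1.335, 0, 1.571], TCP at [0.194, -0.461, 0.231] pointing down, gripper open.
Joint ranges: [-2.72, 2.72], [-1.05, 1.87], [-1.09, 1.28], [-1.99, 2.15], [-1.42, 1.44], [-3.14, 3.14]. Speed limits (rad/s): [2.79, 2.79, 3.14, 3.14, 3.14, 3.14].

## Interface

Orientations are given as a unit quaternion [x, y, z, w].
In Python, from workcell import bot gives the robot as it stands. The module is installed in compiled form; this text tells all that it offers.
- The arm moves only by the tool move_arm, never from a script. Its argument "increments" is a list of rows, each an object with "grip": the closure, from 0 (fully open) to 1 (shut); "linear": the shift along the tool's x, y, z scaled (see below), a list of three; "twist": the turn about the tool's y scaled (see below). A call has exactly 5 rows; each row shifts and turns the pose as measured when the row begins, along the tool's axes as they then stand; what a row does not reach is not made up. The controller multiplies each number of a shift by 0.2 m and each number of a turn by 2 rad. A row lasts 1/10 s, in which the tool goes at most 50 mm and 8.59 degrees, less where a joint would pass 70% of its speed; a pose out of reach is approached as far as the arm can. A call with a number of a shift or a turn outside -1 to 1 is refused whole. A call with a gripper value outside its range is refused whole. The fingers move at their own pace and stop on an object; the grip force is fixed at half the most. Time passes only in rows, so rows that do not move let the fingers close, or fill a call up. It gives the time, the measured TCP pose, the force and the opening at its end, in the units of the state.
- bot.get_obs(): the state, without advancing time (a new reading comes with each control period).
- bot.camera(name): name is "side" or "top"; returns (picture, depth): 420x560x3 uint8, blue, green, red; 420x560 float32, m along the optical axis (not along the pixel's ray), 0 where there is no reading.
- bot.camera_params(name): a dict with "camera_matrix" (3x3 intrinsics, pixels), "dist" ([k1, k2, p1, p2, k3] as OpenCV has them; the pictures are not rectified), "rvec" (rotation vector, rad) and "tvec" (3), from world to camera coordinates, as OpenCV has them. Camera axes: x right, y down, z forward; pixel columns grow to the right and rows downward; lengths in m; the calibration is good to about 2 mm. A picture is of the moment at which its call begins. camera_params takes no time and is no camera call.
- bot.job_done(): hands the job in, once; it reports no verdict.
The state is a dict: "clock": time; "joint_pos": joint angles; "joint_vel": joint speeds; "tau": joint torques, N m; "eef_pos": TCP position; "tool_rot": TCP orientation; "ft_force": force on the tool from outside, world axes, zero at the start; "ft_torque": the same for the moment, N m; "grip_width": finger opening in m.
Only numpy, scipy, OpenCV 4.12 (cv2) and the standard library are available. Lean on these libraries where they do the work, as an engineer would, in place of code of your own. Each camera call takes 0.05 s, during which the arm holds its last target. There are 200 camera calls.

## Working session

There is one attempt and no reset: what is moved stays moved. The work goes in short steps, Python scripts to look and compute and a tool call to move; the robot and the scene stay as the last step left them, time stands still between calls to the robot, and variables do not carry over. Pictures are saved under pics/ and viewed, about 12 in all and at most 16, crops included, and the job is handed in when it is done.

Besides the shell and the picture viewer there is one more tool, called after "Emit:" as name(argument=value, ...) on one line, values as JSON. move_arm: Moves the arm, as the interface text tells. Its arguments: {"type":"object","properties":{"increments":{"type":"array"}},"required":["increments"]}

```bash
mkdir -p pics; cat > h.py <<'E'
import numpy as np, cv2
from workcell import bot
from scipy.spatial.transform import Rotation as R
def P(n):
    p=bot.camera_params(n); return np.array(p['camera_matrix'],float),np.array(p['dist'],float),cv2.Rodrigues(np.array(p['rvec'],float))[0],np.array(p['tvec'],float).ravel()
def ray(n,uv,z):
    """pixels -> world points on plane height z"""
    K,D,Rm,t=P(n); q=cv2.undistortPoints(np.array(uv,float).reshape(-1,1,2),K,D).reshape(-1,2)
    d=np.c_[q,np.ones(len(q))]@Rm; c=-Rm.T@t
    return c+d*((z-c[2])/d[:,2])[:,None]
def proj(n,X):
    K,D,Rm,t=P(n); return cv2.projectPoints(np.array(X,float).reshape(-1,1,3),cv2.Rodrigues(Rm)[0],t,K,D)[0].reshape(-1,2)
def cloud(n,dep):
    K,D,Rm,t=P(n); h,w=dep.shape; v,u=np.mgrid[:h,:w]
    q=cv2.undistortPoints(np.c_[u.ravel(),v.ravel()].astype(float).reshape(-1,1,2),K,D).reshape(-1,2)
    X=np.c_[q,np.ones(len(q))]*dep.reshape(-1,1)
    return ((X-t)@Rm).reshape(h,w,3)
E
python3 - <<'E'
from h import *
for n in('top','side'):
    im,d=bot.camera(n); cv2.imwrite(f'pics/{n}0.png',im); np.save(f'{n}0.npy',d)
    K,D,Rm,t=P(n); print(n,-Rm.T@t,K[0,0])
o=bot.get_obs(); print(o['clock'],o['tool_rot'],R.from_quat(o['tool_rot']).as_matrix().round(3),o['grip_width'])
E
```

```text
top [ 0.35822088 -0.01423718  1.26835216] 432.6656000731212
side [0.49175959 0.6866305  0.76813421] 407.4852099637029
0.1 [-0.13984402  0.693842   -0.69248944  0.13958975] [[-0.922 -0.001  0.387]
 [-0.387  0.002 -0.922]
 [-0.    -1.    -0.002]] 0.08581235907121236
```

View pics/top0.png

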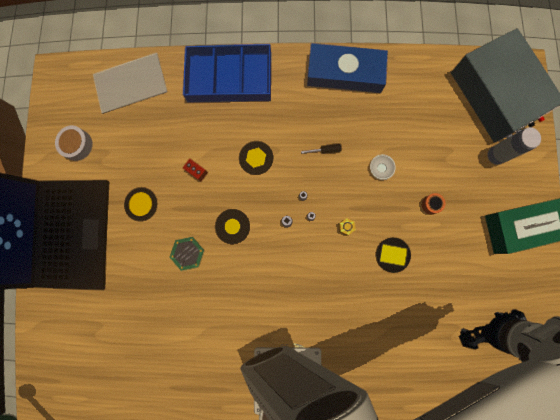

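View pics/side0.png

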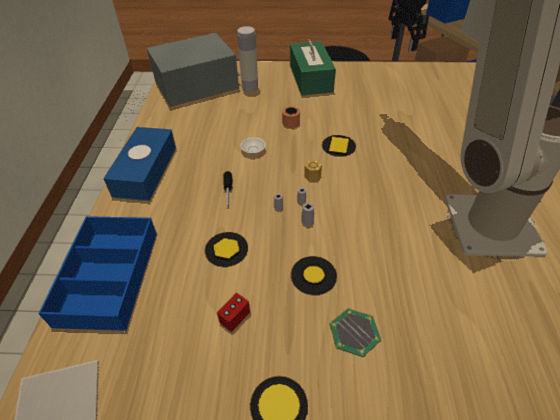

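The top view shows the pads: hex (256,157), large circle (141,204), small circle (232,226) and rectangle (393,255). The objects are the module (195,170), weight (347,227) and roll (433,204). There are three candidate sockets, at (304,196), (287,221) and (311,216), so next I'll measure the sizes.

```bash
python3 - <<'E'
from h import *
im=cv2.imread('pics/top0.png'); d=np.load('top0.npy'); C=cloud('top',d)
hsv=cv2.cvtColor(im,cv2.COLOR_BGR2HSV)
# objects via height
hgt=C[...,2]
m=((hgt>0.02)&(hgt<0.08)).astype(np.uint8)
n,l,s,c=cv2.connectedComponentsWithStats(m)
for i in range(1,n):
    if 25<s[i,4]<1500:
        q=C[l==i]; zt=np.percentile(q[:,2],90); 
        tm=(l==i)&(hgt>zt-0.006); vv,uu=np.nonzero(tm)
        pts=ray('top',np.c_[uu,vv],zt)[:,:2]; r=cv2.minAreaRect((pts*1000).astype(np.float32))
        print('obj',c[i].round(),s[i,4],'z',zt.round(4),'rect',np.round(r[0],1),np.round(r[1],1),round(r[2],1),'mean',pts.mean(0).round(4))
# yellow floors
y=cv2.inRange(hsv,(22,170,120),(35,255,255)); n,l,s,c=cv2.connectedComponentsWithStats(y)
for i in range(1,n):
    if s[i,4]>80:
        cnt=max(cv2.findContours((l==i).astype(np.uint8),0,1)[0],key=len).reshape(-1,2)
        pts=ray('top',cnt,0.003)[:,:2]; r=cv2.minAreaRect((pts*1000).astype(np.float32))
        vv,uu=np.nonzero(l==i); print('pad',c[i].round(),s[i,4],'rect',np.round(r[0],1),np.round(r[1],1),round(r[2],1),'mean',ray('top',np.c_[uu,vv],.003)[:,:2].mean(0).round(4))
a=cv2.resize(im[180:240,270:360],None,fx=6,fy=6,interpolation=cv2.INTER_CUBIC)
b=cv2.imread('pics/side0.png')[140:240,260:350]; b=cv2.resize(b,(int(360*.9),360),interpolation=cv2.INTER_CUBIC)
cv2.imwrite('pics/c1.png',np.hstack([a[:360,:470],b]))
E
```

```text
obj [478. 103.] 912 z 0.0747 rect [ 810.9 -573.1] [257.4  18.1] 30.1 mean [ 0.8078 -0.5734]
obj [ 72. 142.] 923 z 0.0551 rect [700.1 658.5] [101.   97.4] 71.9 mean [0.6993 0.6588]
obj [331. 147.] 145 z 0.0283 rect [ 674.9 -129. ] [22.8 59.2] 7.2 mean [ 0.676  -0.1301]
obj [497. 155.] 205 z 0.0741 rect [ 652.1 -618.1] [55.9 24.8] 22.4 mean [ 0.6491 -0.6171]
obj [381. 166.] 109 z 0.0262 rect [ 618.5 -277. ] [71.  69.3] 88.4 mean [ 0.6202 -0.2736]
obj [194. 169.] 268 z 0.0495 rect [611.4 272.3] [60.1 35.5] 51.1 mean [0.6114 0.273 ]
obj [303. 195.] 57 z 0.0456 rect [533.3 -44.3] [18.2 18.4] 45.0 mean [ 0.5333 -0.0445]
obj [434. 203.] 366 z 0.0495 rect [ 509. -424.] [56.3 54.8] 89.8 mean [ 0.508  -0.4235]
obj [311. 216.] 58 z 0.0459 rect [473.8 -67.4] [18.  20.1] 44.9 mean [ 0.4744 -0.0677]
obj [496. 234.] 381 z 0.0734 rect [ 419.1 -600.9] [115.4   8.9] 12.2 mean [ 0.4152 -0.6017]
obj [287. 221.] 98 z 0.0593 rect [457.9   2.6] [25.2 25.3] 89.9 mean [0.4582 0.0029]
obj [347. 226.] 206 z 0.045 rect [ 443.8 -170.6] [41.8 44.4] 44.4 mean [ 0.4423 -0.1699]
pad [256. 157.] 291 rect [653.  96.] [54.5 59.7] 18.5 mean [0.653  0.0961]
pad [140. 204.] 433 rect [514.1 445.5] [70.4 69.1] 2.1 mean [0.5137 0.4455]
pad [232. 226.] 184 rect [446.5 163.9] [41.3 41.7] 0.1 mean [0.4462 0.1642]
pad [393. 255.] 440 rect [ 361.7 -308.2] [73.6 51.4] 79.4 mean [ 0.3618 -0.3078]
```

View pics/c1.png

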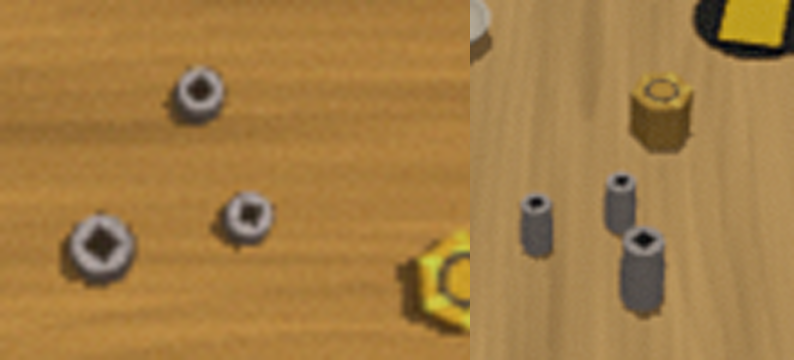

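The target socket is the tall one at (287,221), with its top at about 55 mm. The two look-alikes at (304,196) and (311,216) are only about 41 mm tall. Depth reads about 4.5 mm high everywhere, so I'll use the known heights. Next come refined positions, the hexagon yaws and a move planner.

```bash
cat > plan.py <<'E'
"""plan.py x y z yawdeg|- [step]: rows needed from the present pose (tool units, twist units)"""
import sys
from h import *
o=bot.get_obs(); T=R.from_quat(o['tool_rot']).as_matrix(); p=np.array(o['eef_pos'])
tgt=np.array([float(v) for v in sys.argv[1:4]]); yaw=np.degrees(np.arctan2(T[1,2],T[0,2]))
dy=0 if sys.argv[4]=='-' else (float(sys.argv[4])-yaw+180)%360-180
step=float(sys.argv[5]) if len(sys.argv)>5 else .045
print('t',round(o['clock'],2),'p',p.round(4),'yaw',yaw.round(1),'down',T[:,1].round(3),'w',round(o['grip_width'],4),'F',np.round(o['ft_force'],1),'q1,q6',np.degrees(np.array(o['joint_pos'])[[0,5]]).round(0))
n=int(np.ceil(max(np.linalg.norm(tgt-p)/step,abs(dy)/8,1)))
d=(tgt-p)/n
for i in range(n):
    Ti=T@R.from_rotvec([0,-np.radians(dy)*i/n,0]).as_matrix()
    print(i,(Ti.T@d/.2).round(3)+0.,'twist',round(-np.radians(dy)/n/2,4))
E
python3 - <<'E'
from h import *
im=cv2.imread('pics/top0.png'); d=np.load('top0.npy'); C=cloud('top',d); hgt=C[...,2]
for nm,uv,z in(('socket',(287,221),.055),('roll',(434,203),.045),('weight',(347,226),.040),('module',(194,169),.045)):
    m=((hgt>z-.002)&(hgt<z+.02)).astype(np.uint8); n,l=cv2.connectedComponents(m); i=l[uv[1],uv[0]]
    v,u=np.nonzero(l==i); q=ray('top',np.c_[u,v],z)[:,:2]; c=q.mean(0)
    print(nm,len(u),c.round(4))
hsv=cv2.cvtColor(im,cv2.COLOR_BGR2HSV)
def hexyaw(mask,z,c):
    b=cv2.resize(mask,None,fx=8,fy=8,interpolation=cv2.INTER_CUBIC); cn=max(cv2.findContours((b>127).astype(np.uint8),0,1)[0],key=cv2.contourArea).reshape(-1,2)
    q=ray('top',(cn+.5)/8-.5,z)[:,:2]; M=cv2.moments((q*1e3).astype(np.float32)); c=np.array([M['m10'],M['m01']])/M['m00']/1e3
    e=q-c; a=np.arctan2(e[:,1],e[:,0]); r=np.hypot(*e.T); g=np.linspace(-np.pi,np.pi,720); s=np.argsort(a)
    F=(np.interp(g,a[s],r[s],period=2*np.pi)*np.exp(-6j*g)).mean()
    print('hex',c.round(4),'corner deg',np.degrees(-np.angle(F)/6).round(1),'amp',abs(F)*1e3, 'area mm2',M['m00'], r.mean())
w=np.zeros((420,560),np.uint8); y=cv2.inRange(hsv,(22,170,120),(35,255,255)); w[140:175,240:275]=y[140:175,240:275]; hexyaw(w,.003,0)
m=((hgt>.038)&(hgt<.06)).astype(np.uint8); n,l=cv2.connectedComponents(m); hexyaw((l==l[226,347]).astype(np.uint8)*255,.04,0)
E
python3 plan.py 0.458 0.003 0.14 15
```

```text
socket 71 [0.4586 0.003 ]
roll 292 [ 0.5087 -0.425 ]
weight 181 [ 0.443  -0.1705]
module 222 [0.6121 0.274 ]
hex [0.6531 0.0961] corner deg -11.6 amp 0.8741657808529473 area mm2 2646.960202468559 0.029123164006819635
hex [ 0.443  -0.1703] corner deg 7.0 amp 0.7160140881285864 area mm2 1531.7578582991846 0.02214214817913849
t 0.1 p [ 0.1935 -0.4604  0.2305] yaw -67.2 down [-0.001  0.002 -1.   ] w 0.0858 F [-0.5 -0.1  0. ] q1,q6 [-67.  90.]
0 [-0.163  0.035 -0.125] twist -0.0552
1 [-0.176  0.035 -0.106] twist -0.0552
2 [-0.186  0.035 -0.086] twist -0.0552
3 [-0.195  0.035 -0.065] twist -0.0552
4 [-0.201  0.035 -0.043] twist -0.0552
5 [-0.204  0.035 -0.021] twist -0.0552
6 [-0.205  0.035  0.002] twist -0.0552
7 [-0.204  0.035  0.024] twist -0.0552
8 [-0.2    0.035  0.047] twist -0.0552
9 [-0.193  0.035  0.068] twist -0.0552
10 [-0.185  0.035  0.089] twist -0.0552
11 [-0.174  0.035  0.109] twist -0.0552
12 [-0.161  0.035  0.127] twist -0.0552
```

Emit:
move_arm(increments=[{"grip":0,"linear":[-0.163,0.035,-0.125],"twist":-0.055},{"grip":0,"linear":[-0.176,0.035,-0.106],"twist":-0.055},{"grip":0,"linear":[-0.186,0.035,-0.086],"twist":-0.055},{"grip":0,"linear":[-0.195,0.035,-0.065],"twist":-0.055},{"grip":0,"linear":[-0.2,0.035,-0.043],"twist":-0.055}])

```text
clock: 0.6
eef_pos: [0.2951, -0.2805, 0.1926]
tool_rot: [-0.326, 0.628, -0.627, 0.326]
ft_force: [0.8, 0.5, -0.2]
grip_width: 0.0857
```

Emit:
move_arm(increments=[{"grip":0,"linear":[-0.204,0.035,-0.02],"twist":-0.055},{"grip":0,"linear":[-0.205,0.035,0],"twist":-0.055},{"grip":0,"linear":[-0.204,0.035,0.024],"twist":-0.055},{"grip":0,"linear":[-0.2,0.035,0.047],"twist":-0.055},{"grip":0,"linear":[-0.19,0.035,0.068],"twist":-0.055}])

```text
clock: 1.1
eef_pos: [0.3949, -0.0928, 0.1553]
tool_rot: [-0.49, 0.511, -0.509, 0.489]
ft_force: [0.9, -0.2, 0.1]
grip_width: 0.085
```

```bash
python3 plan.py 0.4586 0.003 0.12 15
```

```text
t 1.1 p [ 0.3949 -0.0928  0.1553] yaw -2.3 down [-0.003  0.002 -1.   ] w 0.085 F [ 0.9 -0.2  0.1] q1,q6 [-13.  79.]
0 [-0.164  0.059  0.1  ] twist -0.0505
1 [-0.153  0.059  0.116] twist -0.0505
2 [-0.141  0.059  0.131] twist -0.0505
```

Emit:
move_arm(increments=[{"grip":0,"linear":[-0.164,0.059,0.1],"twist":-0.05},{"grip":0,"linear":[-0.153,0.059,0.116],"twist":-0.05},{"grip":0,"linear":[-0.141,0.059,0.13],"twist":-0.05},{"grip":0,"linear":[0,0,0],"twist":0},{"grip":0,"linear":[0,0,0],"twist":0}])

```text
clock: 1.6
eef_pos: [0.4601, 0.0125, 0.1163]
tool_rot: [0.566, -0.427, 0.423, -0.565]
ft_force: [-0.3, -0.1, -0.4]
grip_width: 0.0855
```

```bash
python3 plan.py 0.4586 0.003 0.006 15 .03; python3 - <<'E'
from h import *
im,_=bot.camera('side'); u=proj('side',[[.458,.003,.03]])[0].astype(int); print(u)
cv2.imwrite('pics/s1.png',cv2.resize(im[max(0,u[1]-90):u[1]+60,u[0]-100:u[0]+100],None,fx=3.5,fy=3.5,interpolation=cv2.INTER_CUBIC))
E
```

```text
t 1.6 p [0.4601 0.0125 0.1163] yaw 16.2 down [-0.006  0.002 -1.   ] w 0.0855 F [-0.3 -0.1 -0.4] q1,q6 [ 1. 75.]
0 [ 0.011  0.138 -0.004] twist 0.0025
1 [ 0.011  0.138 -0.004] twist 0.0025
2 [ 0.011  0.138 -0.004] twist 0.0025
3 [ 0.011  0.138 -0.004] twist 0.0025
[307 213]
```

View pics/s1.png

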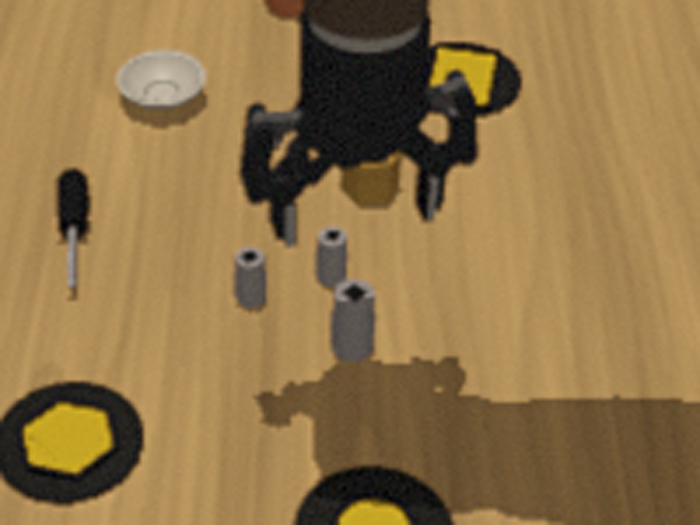

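The gripper is above and slightly behind the tall socket at (355,320) in the crop, and its fingers clear the neighbours. Descending.

Emit:
move_arm(increments=[{"grip":0,"linear":[0.045,0.05,-0.015],"twist":0.005},{"grip":0,"linear":[0,0.15,0],"twist":0},{"grip":0,"linear":[0,0.15,0],"twist":0},{"grip":0,"linear":[0,0.1,0],"twist":0},{"grip":0,"linear":[0,0,0],"twist":0}])

```text
clock: 2.15
eef_pos: [0.458, -0.0053, 0.0245]
tool_rot: [0.56, -0.432, 0.432, -0.56]
ft_force: [-0.8, -0.1, 0.4]
grip_width: 0.0854
```

```bash
python3 plan.py 0.4586 0.003 0.006 15 .03
```

```text
t 2.15 p [ 0.458  -0.0053  0.0245] yaw 14.7 down [-0.001  0.    -1.   ] w 0.0854 F [-0.8 -0.1  0.4] q1,q6 [-1. 75.]
0 [-0.039  0.093  0.014] twist -0.0027
```

Emit:
move_arm(increments=[{"grip":0,"linear":[-0.02,0.04,0.007],"twist":0},{"grip":0,"linear":[-0.01,0.03,0.003],"twist":0},{"grip":0,"linear":[0,0.01,0],"twist":0},{"grip":0,"linear":[0,0,0],"twist":0},{"grip":0,"linear":[0,0,0],"twist":0}])

```text
clock: 2.65
eef_pos: [0.4598, -0.0013, 0.0101]
tool_rot: [-0.558, 0.433, -0.435, 0.559]
ft_force: [-0.1, -0.2, -0.1]
grip_width: 0.0852
```

```bash
python3 plan.py 0.4586 0.003 0.006 15 .03
```

```text
t 2.65 p [ 0.4598 -0.0013  0.0101] yaw 14.4 down [ 0.003 -0.    -1.   ] w 0.0852 F [-0.1 -0.2 -0.1] q1,q6 [-0. 75.]
0 [-0.022  0.021 -0.001] twist -0.0055
```

Emit:
move_arm(increments=[{"grip":0,"linear":[-0.02,0.02,0],"twist":0},{"grip":0.5,"linear":[0,0,0],"twist":0},{"grip":1,"linear":[0,0,0],"twist":0},{"grip":1,"linear":[0,0,0],"twist":0},{"grip":1,"linear":[0,0,0],"twist":0}])

```text
clock: 3.15
eef_pos: [0.4597, 0.0033, 0.0071]
tool_rot: [-0.558, 0.432, -0.435, 0.56]
ft_force: [-2.4, -1.4, 5.6]
grip_width: 0.03
```

Emit:
move_arm(increments=[{"grip":1,"linear":[0,0,0],"twist":0},{"grip":1,"linear":[0,0,0],"twist":0},{"grip":1,"linear":[0,0,0],"twist":0},{"grip":1,"linear":[0,0,0],"twist":0},{"grip":1,"linear":[0,0,0],"twist":0}])

```text
clock: 3.65
eef_pos: [0.4597, 0.0033, 0.0072]
tool_rot: [-0.558, 0.432, -0.435, 0.56]
ft_force: [-0.3, -0.3, 0.8]
grip_width: 0.0299
```

Emit:
move_arm(increments=[{"grip":1,"linear":[0,-0.1,0],"twist":0},{"grip":1,"linear":[0,-0.15,0],"twist":0},{"grip":1,"linear":[0,-0.1,0],"twist":0},{"grip":1,"linear":[0,-0.05,0],"twist":0},{"grip":1,"linear":[0,0,0],"twist":0}])

```text
clock: 4.15
eef_pos: [0.4569, 0.0032, 0.0873]
tool_rot: [0.559, -0.433, 0.433, -0.559]
ft_force: [0.1, 0.7, -0.6]
grip_width: 0.0301
```

```bash
python3 plan.py 0.4464 0.164 0.08 15 .04
```

```text
t 4.15 p [0.4569 0.0032 0.0873] yaw 14.4 down [-0. -0. -1.] w 0.0301 F [ 0.1  0.7 -0.6] q1,q6 [ 0. 76.]
0 [-0.158  0.007  0.03 ] twist -0.001
1 [-0.158  0.007  0.03 ] twist -0.001
2 [-0.158  0.007  0.03 ] twist -0.001
3 [-0.158  0.007  0.031] twist -0.001
4 [-0.158  0.007  0.031] twist -0.001
```

Emit:
move_arm(increments=[{"grip":1,"linear":[-0.15,0,0.03],"twist":0},{"grip":1,"linear":[-0.2,0,0.04],"twist":0},{"grip":1,"linear":[-0.2,0,0.04],"twist":0},{"grip":1,"linear":[-0.15,0,0.03],"twist":0},{"grip":1,"linear":[-0.05,0,0.01],"twist":0}])

```text
clock: 4.65
eef_pos: [0.4472, 0.158, 0.0821]
tool_rot: [0.559, -0.436, 0.435, -0.555]
ft_force: [1.0, 0.2, -1.0]
grip_width: 0.0299
```

Emit:
move_arm(increments=[{"grip":1,"linear":[0,0,0],"twist":0},{"grip":1,"linear":[0,0.05,0],"twist":0},{"grip":1,"linear":[0,0.05,0],"twist":0},{"grip":1,"linear":[0,0,0],"twist":0},{"grip":1,"linear":[0,0,0],"twist":0}])

```text
clock: 5.15
eef_pos: [0.4447, 0.1545, 0.0569]
tool_rot: [0.561, -0.438, 0.434, -0.552]
ft_force: [0.5, 0.4, -1.7]
grip_width: 0.0302
```

```bash
python3 plan.py 0.4464 0.164 0.012 - .04; python3 - <<'E'
from h import *
im,_=bot.camera('side'); u=proj('side',[[.446,.164,.03]])[0].astype(int); print(u)
cv2.imwrite('pics/s2.png',cv2.resize(im[max(0,u[1]-90):u[1]+60,u[0]-100:u[0]+100],None,fx=3.5,fy=3.5,interpolation=cv2.INTER_CUBIC))
E
```

```text
t 5.15 p [0.4447 0.1545 0.0569] yaw 13.9 down [-0.011 -0.007 -1.   ] w 0.0302 F [ 0.5  0.4 -1.7] q1,q6 [19. 95.]
0 [-0.022  0.112  0.011] twist -0.0
1 [-0.022  0.112  0.011] twist -0.0
[313 267]
```

View pics/s2.png

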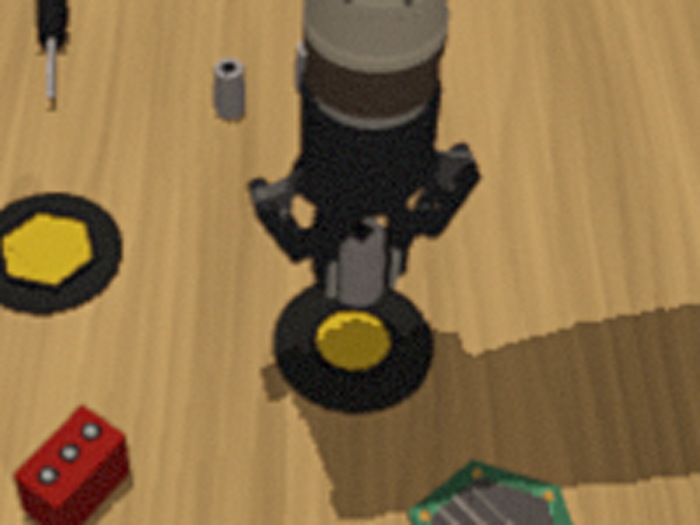

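The socket is held upright at (360,260) in the crop, just short of the pad. Correcting and lowering.

Emit:
move_arm(increments=[{"grip":1,"linear":[-0.025,0.03,0.012],"twist":0},{"grip":1,"linear":[-0.012,0.05,0.006],"twist":0},{"grip":1,"linear":[-0.006,0.05,0.003],"twist":0},{"grip":1,"linear":[0,0.02,0],"twist":0},{"grip":1,"linear":[0,0,0],"twist":0}])

```text
clock: 5.7
eef_pos: [0.4471, 0.1638, 0.0245]
tool_rot: [0.561, -0.438, 0.435, -0.552]
ft_force: [-0.3, 0.2, -1.2]
grip_width: 0.0302
```

```bash
python3 plan.py 0.4464 0.164 0.011 - .04
```

```text
t 5.7 p [0.4471 0.1638 0.0245] yaw 13.8 down [-0.01  -0.007 -1.   ] w 0.0302 F [-0.3  0.2 -1.2] q1,q6 [20. 96.]
0 [-0.002  0.068 -0.003] twist -0.0
```

Emit:
move_arm(increments=[{"grip":1,"linear":[0,0.025,0],"twist":0},{"grip":1,"linear":[0,0.025,0],"twist":0},{"grip":1,"linear":[0,0.015,0],"twist":0},{"grip":1,"linear":[0,0,0],"twist":0},{"grip":1,"linear":[0,0,0],"twist":0}])

```text
clock: 6.2
eef_pos: [0.4472, 0.1639, 0.0105]
tool_rot: [0.56, -0.438, 0.435, -0.552]
ft_force: [0.2, 0.1, -2.1]
grip_width: 0.0301
```

Emit:
move_arm(increments=[{"grip":0.5,"linear":[0,0,0],"twist":0},{"grip":0.5,"linear":[0,0,0],"twist":0},{"grip":0.3,"linear":[0,0,0],"twist":0},{"grip":0.3,"linear":[0,0,0],"twist":0},{"grip":0.3,"linear":[0,-0.02,0],"twist":0}])

```text
clock: 6.7
eef_pos: [0.4482, 0.1642, 0.0157]
tool_rot: [0.56, -0.437, 0.435, -0.553]
ft_force: [-0.2, 0.1, 0.6]
grip_width: 0.0597
```

Emit:
move_arm(increments=[{"grip":0.3,"linear":[0,-0.1,0],"twist":0},{"grip":0.3,"linear":[0,-0.2,0],"twist":0},{"grip":0,"linear":[0,-0.2,0],"twist":0},{"grip":0,"linear":[0,-0.1,0],"twist":0},{"grip":0,"linear":[0,0,0],"twist":0}])

```text
clock: 7.2
eef_pos: [0.4485, 0.1647, 0.141]
tool_rot: [0.56, -0.437, 0.435, -0.553]
ft_force: [0.5, 0.6, 0.4]
grip_width: 0.0856
```

```bash
python3 plan.py 0.5087 -0.425 0.12 -40 .045; python3 - <<'E'
from h import *
im,_=bot.camera('side'); u=proj('side',[[.446,.164,.03]])[0].astype(int)
cv2.imwrite('pics/s3.png',cv2.resize(im[max(0,u[1]-60):u[1]+50,u[0]-70:u[0]+70],None,fx=4,fy=4,interpolation=cv2.INTER_CUBIC))
E
```

```text
t 7.2 p [0.4485 0.1647 0.141 ] yaw 13.8 down [-0.009 -0.006 -1.   ] w 0.0856 F [0.5 0.6 0.4] q1,q6 [20. 96.]
0 [ 0.21   0.009 -0.029] twist 0.0335
1 [ 0.211  0.009 -0.015] twist 0.0335
2 [ 0.212  0.009 -0.001] twist 0.0335
3 [0.211 0.009 0.013] twist 0.0335
4 [0.21  0.009 0.027] twist 0.0335
5 [0.208 0.009 0.041] twist 0.0335
6 [0.204 0.009 0.055] twist 0.0335
7 [0.2   0.009 0.069] twist 0.0335
8 [0.195 0.009 0.082] twist 0.0335
9 [0.189 0.009 0.095] twist 0.0335
10 [0.182 0.009 0.107] twist 0.0335
11 [0.175 0.009 0.119] twist 0.0335
12 [0.166 0.009 0.131] twist 0.0335
13 [0.157 0.009 0.142] twist 0.0335
```

View pics/s3.png

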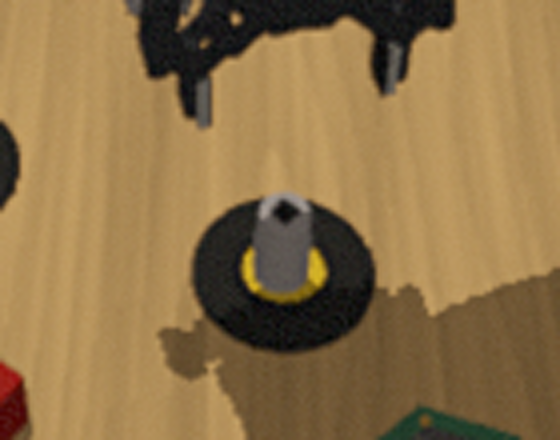

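The socket stands upright and centred at (285,270) in the crop, with yellow showing all round. On to the roll.

Emit:
move_arm(increments=[{"grip":0,"linear":[0.2,0.01,-0.029],"twist":0.034},{"grip":0,"linear":[0.211,0.01,-0.015],"twist":0.034},{"grip":0,"linear":[0.212,0.01,0],"twist":0.034},{"grip":0,"linear":[0.211,0.01,0.013],"twist":0.034},{"grip":0,"linear":[0.21,0.01,0.027],"twist":0.034}])

```text
clock: 7.75
eef_pos: [0.4662, -0.0453, 0.125]
tool_rot: [-0.48, 0.527, -0.521, 0.469]
ft_force: [0.4, 0.3, 0.1]
grip_width: 0.0853
```

Emit:
move_arm(increments=[{"grip":0,"linear":[0.208,0.01,0.041],"twist":0.034},{"grip":0,"linear":[0.204,0.01,0.055],"twist":0.034},{"grip":0,"linear":[0.2,0.01,0.069],"twist":0.034},{"grip":0,"linear":[0.195,0.01,0.082],"twist":0.034},{"grip":0,"linear":[0.19,0.01,0.095],"twist":0.034}])

```text
clock: 8.25
eef_pos: [0.479, -0.2632, 0.1064]
tool_rot: [-0.384, 0.605, -0.594, 0.366]
ft_force: [0.8, 0.4, 0.2]
grip_width: 0.0853
```

```bash
python3 plan.py 0.5087 -0.425 0.11 -40 .045
```

```text
t 8.25 p [ 0.479  -0.2632  0.1064] yaw -26.0 down [-0.029  0.    -1.   ] w 0.0853 F [0.8 0.4 0.2] q1,q6 [-28.  88.]
0 [ 0.166 -0.006  0.122] twist 0.0306
1 [ 0.158 -0.006  0.132] twist 0.0306
2 [ 0.15  -0.006  0.141] twist 0.0306
3 [ 0.141 -0.006  0.15 ] twist 0.0306
```

Emit:
move_arm(increments=[{"grip":0,"linear":[0.166,0,0.122],"twist":0.03},{"grip":0,"linear":[0.158,0,0.132],"twist":0.03},{"grip":0,"linear":[0.14,0,0.13],"twist":0.03},{"grip":0,"linear":[0.08,0,0.08],"twist":0.03},{"grip":0,"linear":[0,0,0],"twist":0}])

```text
clock: 8.75
eef_pos: [0.4974, -0.4131, 0.0931]
tool_rot: [-0.307, 0.652, -0.634, 0.282]
ft_force: [-0.4, 0.8, -0.4]
grip_width: 0.0852
```

```bash
python3 plan.py 0.5087 -0.425 0.006 - .03; python3 - <<'E'
from h import *
im,_=bot.camera('top')
cv2.imwrite('pics/s4.png',cv2.resize(im[160:260,370:500],None,fx=5,fy=5,interpolation=cv2.INTER_CUBIC))
E
```

```text
t 8.75 p [ 0.4974 -0.4131  0.0931] yaw -40.8 down [-0.042  0.008 -0.999] w 0.0852 F [-0.4  0.8 -0.4] q1,q6 [-39.  92.]
0 [0.    0.144 0.033] twist -0.0
1 [0.    0.144 0.033] twist -0.0
2 [0.    0.144 0.033] twist -0.0
```

View pics/s4.png

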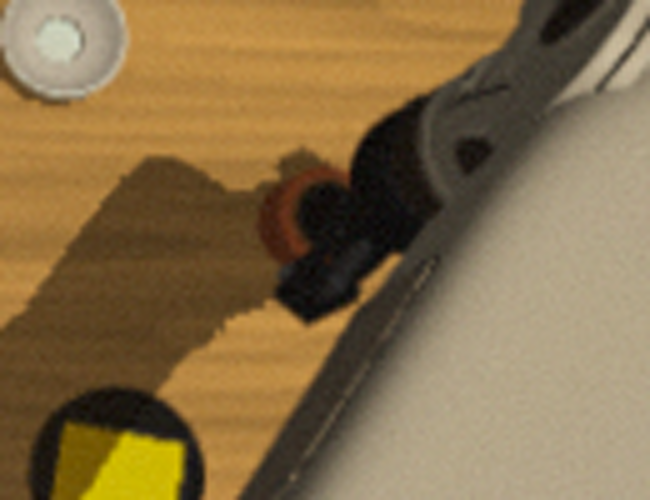

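The roll is at (300,215) in the crop, and the gripper is about 16 mm short of it. Correcting before the descent.

Emit:
move_arm(increments=[{"grip":0,"linear":[0,0,0.04],"twist":0},{"grip":0,"linear":[0,0.02,0.03],"twist":0},{"grip":0,"linear":[0,0.03,0.01],"twist":0},{"grip":0,"linear":[0,0,0],"twist":0},{"grip":0,"linear":[0,0,0],"twist":0}])

```text
clock: 9.3
eef_pos: [0.5089, -0.417, 0.0783]
tool_rot: [-0.31, 0.653, -0.63, 0.284]
ft_force: [1.2, -0.1, -0.3]
grip_width: 0.0855
```

```bash
python3 plan.py 0.5087 -0.425 0.006 - .03
```

```text
t 9.3 p [ 0.5089 -0.417   0.0783] yaw -40.3 down [-0.048  0.015 -0.999] w 0.0855 F [ 1.2 -0.1 -0.3] q1,q6 [-39.  91.]
0 [0.008 0.12  0.014] twist -0.0
1 [0.008 0.12  0.014] twist -0.0
2 [0.008 0.12  0.014] twist -0.0
```

Emit:
move_arm(increments=[{"grip":0,"linear":[0.012,0.06,0.02],"twist":0},{"grip":0,"linear":[0.01,0.12,0.02],"twist":0},{"grip":0,"linear":[0,0.1,0.01],"twist":0},{"grip":0,"linear":[0,0.03,0],"twist":0},{"grip":0,"linear":[0,0,0],"twist":0}])

```text
clock: 9.8
eef_pos: [0.5118, -0.4261, 0.0139]
tool_rot: [-0.31, 0.652, -0.63, 0.285]
ft_force: [-1.0, 0.1, 0.6]
grip_width: 0.0855
```

```bash
python3 plan.py 0.5087 -0.425 0.006 - .03
```

```text
t 9.8 p [ 0.5118 -0.4261  0.0139] yaw -40.2 down [-0.046  0.013 -0.999] w 0.0855 F [-1.   0.1  0.6] q1,q6 [-39.  91.]
0 [ 0.005  0.04  -0.014] twist -0.0
```

Emit:
move_arm(increments=[{"grip":0,"linear":[0.005,0.02,-0.012],"twist":0},{"grip":0,"linear":[0,0.01,0],"twist":0},{"grip":1,"linear":[0,0,0],"twist":0},{"grip":1,"linear":[0,0,0],"twist":0},{"grip":1,"linear":[0,0,0],"twist":0}])

```text
clock: 10.3
eef_pos: [0.5102, -0.4263, 0.0113]
tool_rot: [-0.31, 0.651, -0.632, 0.286]
ft_force: [1.5, 0.0, -0.6]
grip_width: 0.0567
```

Emit:
move_arm(increments=[{"grip":1,"linear":[0,0,0],"twist":0},{"grip":1,"linear":[0,0,0],"twist":0},{"grip":1,"linear":[0,0,0],"twist":0},{"grip":1,"linear":[0,0,0],"twist":0},{"grip":1,"linear":[0,0,0],"twist":0}])

```text
clock: 10.8
eef_pos: [0.51, -0.4261, 0.0108]
tool_rot: [-0.31, 0.651, -0.632, 0.286]
ft_force: [-0.3, 0.3, -0.9]
grip_width: 0.0567
```

Emit:
move_arm(increments=[{"grip":1,"linear":[0,-0.08,0],"twist":0},{"grip":1,"linear":[0,-0.12,0],"twist":0},{"grip":1,"linear":[0,-0.15,0],"twist":0},{"grip":1,"linear":[0,-0.1,0],"twist":0},{"grip":1,"linear":[0,-0.05,0],"twist":0}])

```text
clock: 11.3
eef_pos: [0.5119, -0.4252, 0.1091]
tool_rot: [-0.311, 0.654, -0.628, 0.284]
ft_force: [0.3, 0.9, -0.9]
grip_width: 0.057
```

```bash
python3 plan.py 0.5137 0.4455 0.11 40 .045
```

```text
t 11.3 p [ 0.5119 -0.4252  0.1091] yaw -40.2 down [-0.05   0.017 -0.999] w 0.057 F [ 0.3  0.9 -0.9] q1,q6 [-39.  91.]
0 [-0.167  0.003 -0.14 ] twist -0.035
1 [-0.176  0.003 -0.128] twist -0.035
2 [-0.185  0.003 -0.115] twist -0.035
3 [-0.192  0.003 -0.102] twist -0.035
4 [-0.199  0.003 -0.089] twist -0.035
5 [-0.205  0.003 -0.074] twist -0.035
6 [-0.209  0.003 -0.06 ] twist -0.035
7 [-0.213  0.003 -0.045] twist -0.035
8 [-0.216  0.003 -0.03 ] twist -0.035
9 [-0.217  0.003 -0.015] twist -0.035
10 [-0.218  0.003  0.   ] twist -0.035
11 [-0.217  0.003  0.015] twist -0.035
12 [-0.215  0.003  0.031] twist -0.035
13 [-0.213  0.003  0.046] twist -0.035
14 [-0.209  0.003  0.06 ] twist -0.035
15 [-0.204  0.003  0.075] twist -0.035
16 [-0.199  0.003  0.089] twist -0.035
17 [-0.192  0.003  0.103] twist -0.035
18 [-0.184  0.003  0.116] twist -0.035
19 [-0.176  0.003  0.128] twist -0.035
```

Emit:
move_arm(increments=[{"grip":1,"linear":[-0.167,-0.01,-0.14],"twist":-0.035},{"grip":1,"linear":[-0.176,-0.01,-0.128],"twist":-0.035},{"grip":1,"linear":[-0.185,-0.01,-0.115],"twist":-0.035},{"grip":1,"linear":[-0.192,-0.01,-0.102],"twist":-0.035},{"grip":1,"linear":[-0.199,-0.01,-0.09],"twist":-0.035}])

```text
clock: 11.8
eef_pos: [0.5125, -0.2083, 0.1213]
tool_rot: [-0.416, 0.592, -0.566, 0.395]
ft_force: [0.6, -0.4, -1.4]
grip_width: 0.0567
```

Emit:
move_arm(increments=[{"grip":1,"linear":[-0.205,0,-0.074],"twist":-0.035},{"grip":1,"linear":[-0.209,0,-0.06],"twist":-0.035},{"grip":1,"linear":[-0.213,0,-0.045],"twist":-0.035},{"grip":1,"linear":[-0.216,0,-0.03],"twist":-0.035},{"grip":1,"linear":[-0.217,0,-0.015],"twist":-0.035}])

```text
clock: 12.3
eef_pos: [0.5092, 0.0181, 0.1228]
tool_rot: [0.512, -0.511, 0.481, -0.495]
ft_force: [1.2, -0.3, -1.5]
grip_width: 0.0565
```

```bash
python3 plan.py 0.5137 0.4455 0.11 40 .045
```

```text
t 12.3 p [0.5092 0.0181 0.1228] yaw 0.8 down [-0.047  0.013 -0.999] w 0.0565 F [ 1.2 -0.3 -1.5] q1,q6 [ 2. 91.]
0 [-0.214  0.009  0.006] twist -0.0342
1 [-0.213  0.009  0.02 ] twist -0.0342
2 [-0.211  0.009  0.035] twist -0.0342
3 [-0.208  0.009  0.049] twist -0.0342
4 [-0.204  0.009  0.063] twist -0.0342
5 [-0.199  0.009  0.077] twist -0.0342
6 [-0.194  0.009  0.09 ] twist -0.0342
7 [-0.187  0.009  0.103] twist -0.0342
8 [-0.179  0.009  0.116] twist -0.0342
9 [-0.171  0.009  0.128] twist -0.0342
```

Emit:
move_arm(increments=[{"grip":1,"linear":[-0.214,0,0.006],"twist":-0.034},{"grip":1,"linear":[-0.213,0,0.02],"twist":-0.034},{"grip":1,"linear":[-0.211,0,0.035],"twist":-0.034},{"grip":1,"linear":[-0.208,0,0.05],"twist":-0.034},{"grip":1,"linear":[-0.204,0,0.063],"twist":-0.034}])

```text
clock: 12.8
eef_pos: [0.5082, 0.2404, 0.1238]
tool_rot: [0.589, -0.416, 0.383, -0.577]
ft_force: [0.0, -0.2, -1.9]
grip_width: 0.0569
```

Emit:
move_arm(increments=[{"grip":1,"linear":[-0.199,0,0.077],"twist":-0.034},{"grip":1,"linear":[-0.194,0,0.09],"twist":-0.034},{"grip":1,"linear":[-0.18,0,0.1],"twist":-0.034},{"grip":1,"linear":[-0.12,0,0.08],"twist":-0.034},{"grip":1,"linear":[-0.03,0,0.02],"twist":-0.034}])

```text
clock: 13.3
eef_pos: [0.504, 0.4145, 0.1221]
tool_rot: [0.649, -0.307, 0.27, -0.641]
ft_force: [0.2, -1.1, -1.5]
grip_width: 0.0569
```

```bash
python3 plan.py 0.5137 0.4455 0.015 - .03
```

```text
t 13.3 p [0.504  0.4145 0.1221] yaw 41.9 down [-0.051  0.011 -0.999] w 0.0569 F [ 0.2 -1.1 -1.5] q1,q6 [38. 86.]
0 [-0.015  0.134  0.039] twist -0.0
1 [-0.015  0.134  0.039] twist -0.0
2 [-0.015  0.134  0.039] twist -0.0
3 [-0.015  0.134  0.039] twist -0.0
```

Emit:
move_arm(increments=[{"grip":1,"linear":[-0.03,0.03,0.07],"twist":0},{"grip":1,"linear":[-0.015,0.08,0.04],"twist":0},{"grip":1,"linear":[0,0.12,0.015],"twist":0},{"grip":1,"linear":[0,0.07,0.01],"twist":0},{"grip":1,"linear":[0,0,0],"twist":0}])

```text
clock: 13.8
eef_pos: [0.5129, 0.4418, 0.0542]
tool_rot: [0.652, -0.306, 0.268, -0.64]
ft_force: [-0.4, -1.1, -0.8]
grip_width: 0.0566
```

```bash
python3 plan.py 0.5137 0.4455 0.017 - .05;  python3 - <<'E'
from h import *
im,_=bot.camera('side'); u=proj('side',[[.5137,.4455,.03]])[0].astype(int)
v0=max(0,u[1]-110); cv2.imwrite('pics/s5.png',cv2.resize(im[v0:420,u[0]-90:u[0]+90],None,fx=3.4,fy=3.4,interpolation=cv2.INTER_CUBIC))
E
```

```text
t 13.8 p [0.5129 0.4418 0.0542] yaw 42.1 down [-0.055  0.006 -0.998] w 0.0566 F [-0.4 -1.1 -0.8] q1,q6 [40. 88.]
0 [-0.003  0.185  0.022] twist -0.0
```

View pics/s5.png

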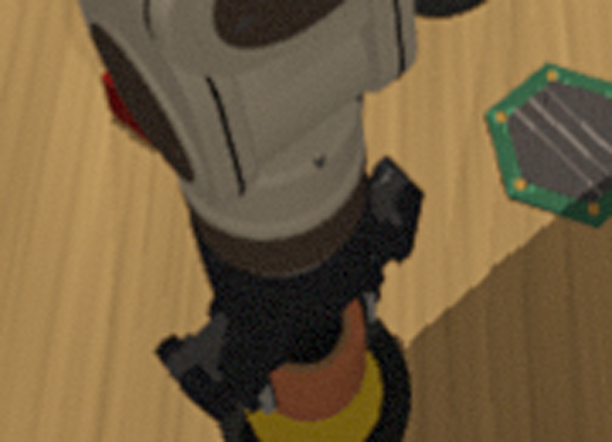

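The roll at (330,375) in the crop is held over the pad. Lowering.

Emit:
move_arm(increments=[{"grip":1,"linear":[-0.003,0.05,0.012],"twist":0},{"grip":1,"linear":[0,0.06,0.008],"twist":0},{"grip":1,"linear":[0,0.045,0.002],"twist":0},{"grip":1,"linear":[0,0.015,0],"twist":0},{"grip":1,"linear":[0,0,0],"twist":0}])

```text
clock: 14.35
eef_pos: [0.5158, 0.4453, 0.0206]
tool_rot: [0.65, -0.306, 0.27, -0.641]
ft_force: [0.6, 0.1, -0.8]
grip_width: 0.0571
```

Emit:
move_arm(increments=[{"grip":1,"linear":[0.003,0.015,-0.005],"twist":0},{"grip":1,"linear":[0,0.01,0],"twist":0},{"grip":1,"linear":[0,0,0],"twist":0},{"grip":1,"linear":[0,0,0],"twist":0},{"grip":1,"linear":[0,0,0],"twist":0}])

```text
clock: 14.85
eef_pos: [0.5159, 0.4447, 0.0169]
tool_rot: [0.649, -0.305, 0.27, -0.642]
ft_force: [-0.6, 0.9, -1.8]
grip_width: 0.0566
```

Emit:
move_arm(increments=[{"grip":0.25,"linear":[0,0,0],"twist":0},{"grip":0.1,"linear":[0,0,0],"twist":0},{"grip":0,"linear":[0,0,0],"twist":0},{"grip":0,"linear":[0,0,0],"twist":0},{"grip":0,"linear":[0,0,0],"twist":0}])

```text
clock: 15.35
eef_pos: [0.5172, 0.4459, 0.0192]
tool_rot: [0.648, -0.305, 0.271, -0.643]
ft_force: [-0.8, -0.0, 0.1]
grip_width: 0.0855
```

Emit:
move_arm(increments=[{"grip":0,"linear":[0,-0.08,0],"twist":0},{"grip":0,"linear":[0,-0.15,0],"twist":0},{"grip":0,"linear":[0,-0.15,0],"twist":0},{"grip":0,"linear":[0,-0.1,0],"twist":0},{"grip":0,"linear":[0,0,0],"twist":0}])

```text
clock: 15.85
eef_pos: [0.5208, 0.4438, 0.1164]
tool_rot: [0.649, -0.305, 0.27, -0.642]
ft_force: [-0.0, 0.7, -0.0]
grip_width: 0.0858
```

```bash
python3 plan.py 0.443 -0.1705 0.12 -23 .045
```

```text
t 15.85 p [0.5208 0.4438 0.1164] yaw 42.0 down [-0.05   0.011 -0.999] w 0.0858 F [-0.   0.7 -0. ] q1,q6 [39. 87.]
0 [ 0.144 -0.002 -0.167] twist 0.0405
1 [ 0.157 -0.002 -0.155] twist 0.0405
2 [ 0.17  -0.002 -0.142] twist 0.0405
3 [ 0.18  -0.002 -0.128] twist 0.0405
4 [ 0.19  -0.002 -0.113] twist 0.0405
5 [ 0.199 -0.002 -0.097] twist 0.0405
6 [ 0.206 -0.002 -0.081] twist 0.0405
7 [ 0.212 -0.002 -0.064] twist 0.0405
8 [ 0.216 -0.002 -0.046] twist 0.0405
9 [ 0.219 -0.002 -0.029] twist 0.0405
10 [ 0.221 -0.002 -0.011] twist 0.0405
11 [ 0.221 -0.002  0.007] twist 0.0405
12 [ 0.22  -0.002  0.025] twist 0.0405
13 [ 0.217 -0.002  0.043] twist 0.0405
```

Emit:
move_arm(increments=[{"grip":0,"linear":[0.144,-0.01,-0.167],"twist":0.041},{"grip":0,"linear":[0.157,-0.005,-0.155],"twist":0.041},{"grip":0,"linear":[0.17,0,-0.142],"twist":0.041},{"grip":0,"linear":[0.18,0,-0.128],"twist":0.041},{"grip":0,"linear":[0.19,0,-0.113],"twist":0.041}])

```text
clock: 16.35
eef_pos: [0.4891, 0.2237, 0.111]
tool_rot: [0.58, -0.432, 0.398, -0.565]
ft_force: [1.1, 0.1, -0.1]
grip_width: 0.0852
```

Emit:
move_arm(increments=[{"grip":0,"linear":[0.2,0,-0.097],"twist":0.041},{"grip":0,"linear":[0.206,0,-0.081],"twist":0.041},{"grip":0,"linear":[0.212,0,-0.064],"twist":0.041},{"grip":0,"linear":[0.216,0,-0.046],"twist":0.041},{"grip":0,"linear":[0.219,0,-0.029],"twist":0.041}])

```text
clock: 16.85
eef_pos: [0.4505, -0.0041, 0.1051]
tool_rot: [-0.485, 0.542, -0.51, 0.459]
ft_force: [1.3, -0.3, 0.2]
grip_width: 0.0854
```

```bash
python3 plan.py 0.443 -0.1705 0.11 -23 .045; python3 - <<'E'
from h import *
im,d=bot.camera('top'); np.save('t6.npy',d)
cv2.imwrite('pics/s6.png',cv2.resize(im[150:270,90:270],None,fx=4,fy=4,interpolation=cv2.INTER_CUBIC))
E
```

```text
t 16.85 p [ 0.4505 -0.0041  0.1051] yaw -6.2 down [-0.058  0.009 -0.998] w 0.0854 F [ 1.3 -0.3  0.2] q1,q6 [-1. 95.]
0 [ 0.208 -0.007  0.013] twist 0.0366
1 [ 0.206 -0.007  0.028] twist 0.0366
2 [ 0.204 -0.007  0.043] twist 0.0366
3 [ 0.2   -0.007  0.058] twist 0.0366
```

View pics/s6.png

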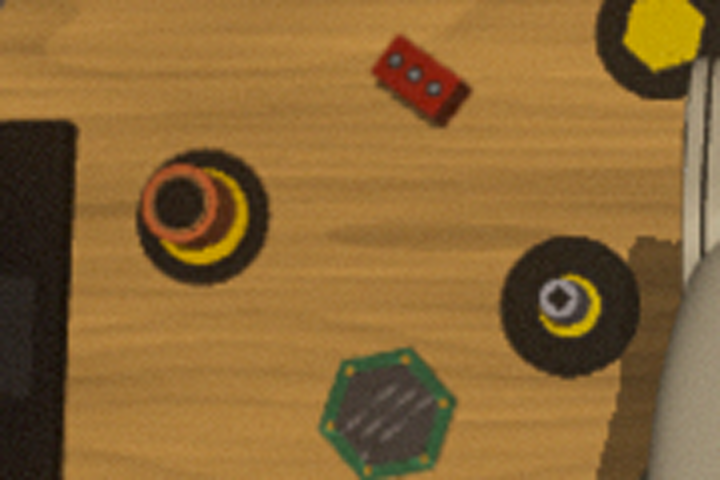

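The roll top at (180,205) and the socket at (560,298) in the crop are on their pads, with the offset caused by parallax. I'll check the numbers along the way. On to the weight.

Emit:
move_arm(increments=[{"grip":0,"linear":[0.2,-0.005,0.013],"twist":0.037},{"grip":0,"linear":[0.2,-0.005,0.028],"twist":0.037},{"grip":0,"linear":[0.18,-0.005,0.04],"twist":0.037},{"grip":0,"linear":[0.12,0,0.04],"twist":0.037},{"grip":0,"linear":[0.03,0,0.01],"twist":0}])

```text
clock: 17.4
eef_pos: [0.4374, -0.1646, 0.103]
tool_rot: [-0.401, 0.608, -0.58, 0.364]
ft_force: [0.6, 0.5, 0.8]
grip_width: 0.0856
```

```bash
cat > chk.py <<'E'
from h import *
def tops(d,items,lo=.005):
    hgt=cloud('top',d)[...,2]
    for nm,X,z in items:
        m=((hgt>z-.002)&(hgt<z+.015)).astype(np.uint8); n,l=cv2.connectedComponents(m); u=proj('top',[[*X,z]])[0].round().astype(int); i=l[u[1],u[0]]
        if not i: print(nm,'none',hgt[u[1],u[0]]); continue
        v,w=np.nonzero(l==i); q=ray('top',np.c_[w,v],z)[:,:2]; print(nm,len(v),q.mean(0).round(4),'off mm',((q.mean(0)-X)*1e3).round(1),'z med',np.median(hgt[l==i]).round(4))
E
python3 -c "
from chk import *
tops(np.load('t6.npy'),[('socket',(.4464,.164),.058),('roll',(.5137,.4455),.048)])"
python3 plan.py 0.443 -0.1705 0.008 -23 .03
```

```text
socket 75 [0.4478 0.1642] off mm [1.4 0.2] z med 0.0605
roll 292 [0.5177 0.4453] off mm [ 4.  -0.2] z med 0.0505
t 17.4 p [ 0.4374 -0.1646  0.103 ] yaw -24.5 down [-0.065  0.006 -0.998] w 0.0856 F [0.6 0.5 0.8] q1,q6 [-20.  94.]
0 [0.001 0.118 0.017] twist -0.0033
1 [0.001 0.118 0.017] twist -0.0033
2 [0.002 0.118 0.017] twist -0.0033
3 [0.002 0.118 0.017] twist -0.0033
```

Emit:
move_arm(increments=[{"grip":0,"linear":[0,0.03,0.025],"twist":-0.013},{"grip":0,"linear":[0,0.09,0.02],"twist":0},{"grip":0,"linear":[0,0.12,0.015],"twist":0},{"grip":0,"linear":[0,0.09,0.005],"twist":0},{"grip":0,"linear":[0,0.02,0],"twist":0}])

```text
clock: 17.9
eef_pos: [0.4457, -0.1652, 0.0272]
tool_rot: [-0.412, 0.602, -0.571, 0.377]
ft_force: [-0.4, -0.1, -0.1]
grip_width: 0.085
```

```bash
python3 plan.py 0.442 -0.1705 0.008 -23 .05
```

```text
t 17.9 p [ 0.4457 -0.1652  0.0272] yaw -22.2 down [-0.065  0.009 -0.998] w 0.085 F [-0.4 -0.1 -0.1] q1,q6 [-20.  92.]
0 [ 0.03   0.097 -0.001] twist 0.0074
```

Emit:
move_arm(increments=[{"grip":0,"linear":[0.02,0.03,0],"twist":0.005},{"grip":0,"linear":[0.01,0.035,0],"twist":0},{"grip":0,"linear":[0,0.02,0],"twist":0},{"grip":0,"linear":[0,0,0],"twist":0},{"grip":0,"linear":[0,0,0],"twist":0}])

```text
clock: 18.4
eef_pos: [0.4428, -0.1686, 0.0093]
tool_rot: [-0.411, 0.603, -0.572, 0.376]
ft_force: [-1.1, -0.6, 0.6]
grip_width: 0.0855
```

```bash
python3 plan.py 0.442 -0.1705 0.008 -23 .05
```

```text
t 18.4 p [ 0.4428 -0.1686  0.0093] yaw -22.4 down [-0.065  0.009 -0.998] w 0.0855 F [-1.1 -0.6  0.6] q1,q6 [-20.  92.]
0 [0.01  0.007 0.   ] twist 0.0052
```

Emit:
move_arm(increments=[{"grip":0.6,"linear":[0.008,0,0],"twist":0},{"grip":1,"linear":[0,0,0],"twist":0},{"grip":1,"linear":[0,0,0],"twist":0},{"grip":1,"linear":[0,0,0],"twist":0},{"grip":1,"linear":[0,0,0],"twist":0}])

```text
clock: 18.9
eef_pos: [0.4428, -0.1706, 0.0113]
tool_rot: [-0.41, 0.602, -0.572, 0.377]
ft_force: [0.4, 0.1, -3.1]
grip_width: 0.0411
```

Emit:
move_arm(increments=[{"grip":1,"linear":[0,0,0],"twist":0},{"grip":1,"linear":[0,0,0],"twist":0},{"grip":1,"linear":[0,0,0],"twist":0},{"grip":1,"linear":[0,0,0],"twist":0},{"grip":1,"linear":[0,0,0],"twist":0}])

```text
clock: 19.4
eef_pos: [0.4428, -0.1706, 0.0112]
tool_rot: [-0.41, 0.602, -0.572, 0.376]
ft_force: [0.2, -0.4, 0.7]
grip_width: 0.0417
```

Emit:
move_arm(increments=[{"grip":1,"linear":[0,-0.07,0],"twist":0},{"grip":1,"linear":[0,-0.12,0],"twist":0},{"grip":1,"linear":[0,-0.15,0],"twist":0},{"grip":1,"linear":[0,-0.1,0],"twist":0},{"grip":1,"linear":[0,-0.05,0],"twist":0}])

```text
clock: 19.9
eef_pos: [0.4443, -0.1698, 0.1063]
tool_rot: [-0.413, 0.606, -0.568, 0.373]
ft_force: [1.0, -0.1, -4.1]
grip_width: 0.0415
```

```bash
python3 plan.py 0.651 0.096 0.10 18.4 .042
```

```text
t 19.9 p [ 0.4443 -0.1698  0.1063] yaw -22.4 down [-0.076  0.013 -0.997] w 0.0415 F [ 1.  -0.1 -4.1] q1,q6 [-20.  92.]
0 [-0.18  -0.003  0.05 ] twist -0.0396
1 [-0.176 -0.003  0.064] twist -0.0396
2 [-0.17  -0.003  0.078] twist -0.0396
3 [-0.163 -0.003  0.091] twist -0.0396
4 [-0.156 -0.003  0.104] twist -0.0396
5 [-0.147 -0.003  0.116] twist -0.0396
6 [-0.137 -0.003  0.127] twist -0.0396
7 [-0.127 -0.003  0.137] twist -0.0396
8 [-0.116 -0.003  0.147] twist -0.0396
```

Emit:
move_arm(increments=[{"grip":1,"linear":[-0.17,-0.01,0.05],"twist":-0.04},{"grip":1,"linear":[-0.176,-0.01,0.064],"twist":-0.04},{"grip":1,"linear":[-0.17,-0.01,0.078],"twist":-0.04},{"grip":1,"linear":[-0.163,-0.01,0.09],"twist":-0.04},{"grip":1,"linear":[-0.156,-0.01,0.104],"twist":-0.04}])

```text
clock: 20.4
eef_pos: [0.5577, -0.0239, 0.1066]
tool_rot: [0.52, -0.52, 0.473, -0.486]
ft_force: [0.3, -0.4, -3.2]
grip_width: 0.0413
```

```bash
python3 plan.py 0.651 0.096 0.10 18.4 .042
```

```text
t 20.4 p [ 0.5577 -0.0239  0.1066] yaw 0.8 down [-0.082  0.012 -0.997] w 0.0413 F [ 0.3 -0.4 -3.2] q1,q6 [-3. 87.]
0 [-0.148  0.     0.119] twist -0.0384
1 [-0.139  0.     0.13 ] twist -0.0384
2 [-0.128  0.     0.14 ] twist -0.0384
3 [-0.117  0.     0.15 ] twist -0.0384
```

Emit:
move_arm(increments=[{"grip":1,"linear":[-0.148,0,0.119],"twist":-0.038},{"grip":1,"linear":[-0.139,0,0.13],"twist":-0.038},{"grip":1,"linear":[-0.12,0,0.13],"twist":-0.038},{"grip":1,"linear":[-0.06,0,0.08],"twist":-0.03},{"grip":1,"linear":[0,0,0],"twist":0}])

```text
clock: 20.9
eef_pos: [0.6398, 0.0892, 0.0917]
tool_rot: [0.589, -0.442, 0.385, -0.557]
ft_force: [-1.0, -0.9, -3.7]
grip_width: 0.0413
```

```bash
python3 plan.py 0.651 0.096 0.016 18.4 .03
```

```text
t 20.9 p [0.6398 0.0892 0.0917] yaw 18.5 down [-0.091  0.011 -0.996] w 0.0413 F [-1.  -0.9 -3.7] q1,q6 [ 7. 79.]
0 [0.    0.124 0.032] twist 0.0003
1 [0.    0.124 0.032] twist 0.0003
2 [0.    0.124 0.032] twist 0.0003
```

Emit:
move_arm(increments=[{"grip":1,"linear":[0,0.02,0.04],"twist":0},{"grip":1,"linear":[0,0.07,0.03],"twist":0},{"grip":1,"linear":[0,0.09,0.015],"twist":0},{"grip":1,"linear":[0,0.06,0.01],"twist":0},{"grip":1,"linear":[0,0,0],"twist":0}])

```text
clock: 21.4
eef_pos: [0.6508, 0.0931, 0.0335]
tool_rot: [0.59, -0.445, 0.384, -0.553]
ft_force: [-0.6, -0.2, -5.1]
grip_width: 0.0412
```

```bash
python3 plan.py 0.651 0.096 0.016 18.4 .05;  python3 - <<'E'
from h import *
im,_=bot.camera('side'); u=proj('side',[[.653,.096,.03]])[0].astype(int)
v0=max(0,u[1]-60); cv2.imwrite('pics/s7.png',cv2.resize(im[v0:u[1]+50,u[0]-70:u[0]+70],None,fx=4,fy=4,interpolation=cv2.INTER_CUBIC))
E
```

```text
t 21.4 p [0.6508 0.0931 0.0335] yaw 18.2 down [-0.1    0.009 -0.995] w 0.0412 F [-0.6 -0.2 -5.1] q1,q6 [ 8. 79.]
0 [-0.01   0.087  0.014] twist -0.0014
```

View pics/s7.png

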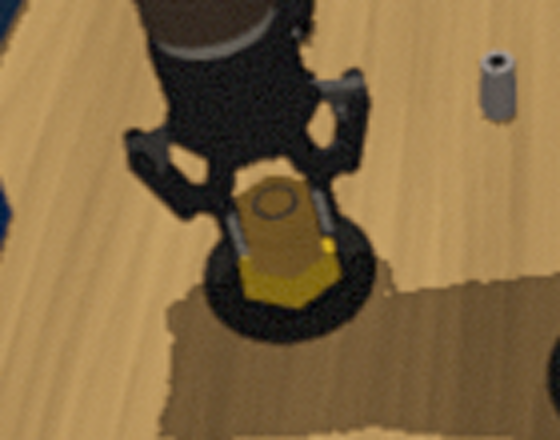

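The weight at (285,230) in the crop is over its pad, tilted about 5° with the tool. It needs only a 2 mm drop at the edge. Lowering gently.

Emit:
move_arm(increments=[{"grip":1,"linear":[-0.01,0.025,0.02],"twist":0},{"grip":1,"linear":[-0.003,0.03,0.005],"twist":0},{"grip":1,"linear":[0,0.015,0],"twist":0},{"grip":1,"linear":[0,0,0],"twist":0},{"grip":1,"linear":[0,0,0],"twist":0}])

```text
clock: 21.95
eef_pos: [0.6553, 0.0967, 0.0213]
tool_rot: [0.589, -0.444, 0.386, -0.554]
ft_force: [0.3, -0.6, -3.5]
grip_width: 0.0411
```

Emit:
move_arm(increments=[{"grip":1,"linear":[0,0.012,-0.004],"twist":0},{"grip":1,"linear":[0,0.008,0],"twist":0},{"grip":1,"linear":[0,0,0],"twist":0},{"grip":1,"linear":[0,0,0],"twist":0},{"grip":1,"linear":[0,0,0],"twist":0}])

```text
clock: 22.45
eef_pos: [0.6546, 0.0966, 0.0183]
tool_rot: [0.588, -0.444, 0.386, -0.555]
ft_force: [-0.2, 0.6, -3.8]
grip_width: 0.0417
```

Emit:
move_arm(increments=[{"grip":0.4,"linear":[0,0,0],"twist":0},{"grip":0.2,"linear":[0,0,0],"twist":0},{"grip":0,"linear":[0,0,0],"twist":0},{"grip":0,"linear":[0,0,0],"twist":0},{"grip":0,"linear":[0,0,0],"twist":0}])

```text
clock: 22.95
eef_pos: [0.6572, 0.097, 0.022]
tool_rot: [0.587, -0.442, 0.388, -0.557]
ft_force: [1.1, -0.0, -0.0]
grip_width: 0.0854
```

Emit:
move_arm(increments=[{"grip":0,"linear":[0,-0.08,0],"twist":0},{"grip":0,"linear":[0,-0.15,0],"twist":0},{"grip":0,"linear":[0,-0.15,0],"twist":0},{"grip":0,"linear":[0,-0.1,0],"twist":0},{"grip":0,"linear":[0,0,0],"twist":0}])

```text
clock: 23.45
eef_pos: [0.6649, 0.0959, 0.1198]
tool_rot: [0.587, -0.443, 0.387, -0.556]
ft_force: [0.6, 0.8, 0.6]
grip_width: 0.0852
```

```bash
python3 plan.py 0.6125 0.274 0.11 -38.9 .045;  python3 - <<'E'
from h import *
im,_=bot.camera('side'); u=proj('side',[[.653,.096,.03]])[0].astype(int)
v0=max(0,u[1]-60); cv2.imwrite('pics/s8.png',cv2.resize(im[v0:u[1]+50,u[0]-70:u[0]+70],None,fx=4,fy=4,interpolation=cv2.INTER_CUBIC))
E
```

```text
t 23.45 p [0.6649 0.0959 0.1198] yaw 18.1 down [-0.09   0.01  -0.996] w 0.0852 F [0.6 0.8 0.6] q1,q6 [ 8. 80.]
0 [-0.116  0.01   0.004] twist 0.0622
1 [-0.115  0.01  -0.01 ] twist 0.0622
2 [-0.113  0.01  -0.025] twist 0.0622
3 [-0.109  0.01  -0.038] twist 0.0622
4 [-0.104  0.01  -0.052] twist 0.0622
5 [-0.096  0.01  -0.064] twist 0.0622
6 [-0.088  0.01  -0.076] twist 0.0622
7 [-0.078  0.01  -0.086] twist 0.0622
```

View pics/s8.png

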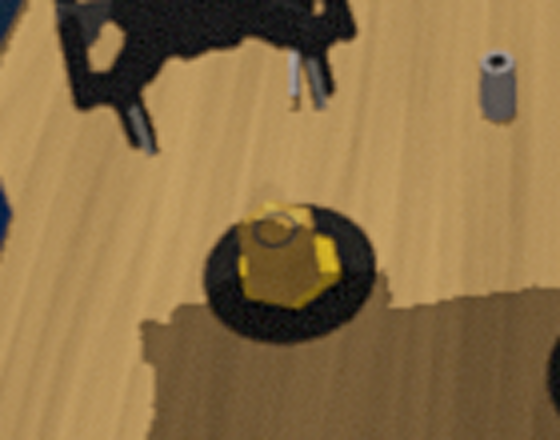

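The weight at (280,260) in the crop is on its pad but looks off centre, toward +x. I'll measure it from the top once the arm is clear, moving to the module meanwhile.

Emit:
move_arm(increments=[{"grip":0,"linear":[-0.116,0,0.004],"twist":0.062},{"grip":0,"linear":[-0.115,0,-0.01],"twist":0.062},{"grip":0,"linear":[-0.113,0,-0.025],"twist":0.062},{"grip":0,"linear":[-0.109,0,-0.038],"twist":0.062},{"grip":0,"linear":[-0.104,0,-0.052],"twist":0.062}])

```text
clock: 24.0
eef_pos: [0.6293, 0.2054, 0.113]
tool_rot: [-0.437, 0.599, -0.553, 0.38]
ft_force: [0.1, 0.7, 0.8]
grip_width: 0.0854
```

```bash
python3 plan.py 0.6115 0.274 0.11 -38.9 .045;  python3 - <<'E'
from chk import *
im,d=bot.camera('top'); np.save('t9.npy',d); cv2.imwrite('pics/t9.png',im)
tops(d,[('weight',(.653,.096),.043),('socket',(.4464,.164),.058),('roll',(.5137,.4455),.048)])
s,_=bot.camera('side'); u=proj('side',[[.653,.096,.03]])[0].astype(int)
a=cv2.resize(im[130:185,225:290],(390,330),interpolation=cv2.INTER_CUBIC); b=cv2.resize(s[u[1]-35:u[1]+35,u[0]-40:u[0]+40],(377,330),interpolation=cv2.INTER_CUBIC)
cv2.imwrite('pics/s9.png',np.hstack([a,b]))
E
```

```text
t 24.0 p [0.6293 0.2054 0.113 ] yaw -19.4 down [-0.103  0.006 -0.995] w 0.0854 F [0.1 0.7 0.8] q1,q6 [ 17. 126.]
0 [-0.098  0.009 -0.065] twist 0.0568
1 [-0.09   0.009 -0.076] twist 0.0568
2 [-0.081  0.009 -0.086] twist 0.0568
weight 168 [0.6565 0.0979] off mm [3.5 1.9] z med 0.0451
socket none 0.6354734923588269
roll 293 [0.5177 0.4451] off mm [ 4.  -0.4] z med 0.0504
```

View pics/s9.png

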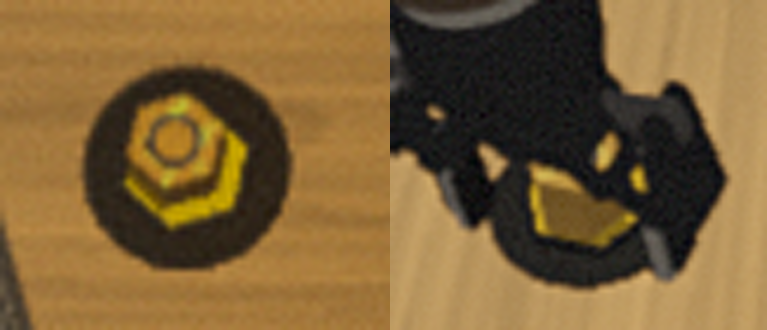

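Emit:
move_arm(increments=[{"grip":0,"linear":[-0.098,0,-0.065],"twist":0.057},{"grip":0,"linear":[-0.08,0,-0.07],"twist":0.057},{"grip":0,"linear":[-0.05,0,-0.05],"twist":0.05},{"grip":0,"linear":[-0.02,0,-0.02],"twist":0},{"grip":0,"linear":[0,0,0],"twist":0}])

```text
clock: 24.6
eef_pos: [0.6095, 0.2689, 0.1068]
tool_rot: [-0.346, 0.652, -0.616, 0.274]
ft_force: [-0.5, 0.0, -1.4]
grip_width: 0.0855
```

```bash
python3 plan.py 0.6105 0.274 0.009 -38.9 .03; python3 - <<'E'
from chk import *
d0=np.load('top0.npy'); d9=np.load('t9.npy')
tops(d0,[('weight0',(.443,-.1705),.04),('roll0',(.5087,-.425),.045),('module0',(.612,.274),.045)])
def fit(d,X,z,r):
    C=cloud('top',d).reshape(-1,3); q=C[(np.hypot(C[:,0]-X[0],C[:,1]-X[1])<r)&(C[:,2]>z-.008)]
    A=np.c_[q[:,:2]-q[:,:2].mean(0),np.ones(len(q))]; s=np.linalg.lstsq(A,q[:,2],rcond=None)[0]; print(len(q),'slope deg',np.degrees(s[:2]).round(1),'z',s[2].round(4))
fit(d0,(.443,-.1705),.04,.018); fit(d9,(.6565,.0979),.043,.018); fit(d0,(.5087,-.425),.045,.026); fit(d9,(.5177,.4451),.048,.026)
E
```

```text
t 24.6 p [0.6095 0.2689 0.1068] yaw -38.1 down [-0.114  0.001 -0.993] w 0.0855 F [-0.5  0.  -1.4] q1,q6 [ 23. 150.]
0 [-0.014  0.121  0.008] twist 0.0017
1 [-0.014  0.121  0.008] twist 0.0017
2 [-0.014  0.121  0.008] twist 0.0017
3 [-0.014  0.121  0.008] twist 0.0017
weight0 181 [ 0.443  -0.1705] off mm [ 0. -0.] z med 0.0419
roll0 292 [ 0.5087 -0.425 ] off mm [0. 0.] z med 0.0469
module0 222 [0.6121 0.274 ] off mm [0.1 0. ] z med 0.047
127 slope deg [ 0.1 -0.8] z 0.0417
116 slope deg [ 0.2 -0.6] z 0.0447
249 slope deg [-0.3 -0.5] z 0.0468
235 slope deg [ 0.9 -2.1] z 0.0506
```

Emit:
move_arm(increments=[{"grip":0,"linear":[-0.02,0.03,0.01],"twist":0.006},{"grip":0,"linear":[-0.02,0.1,0.01],"twist":0},{"grip":0,"linear":[-0.01,0.13,0.01],"twist":0},{"grip":0,"linear":[0,0.1,0.005],"twist":0},{"grip":0,"linear":[0,0.02,0],"twist":0}])

```text
clock: 25.1
eef_pos: [0.6156, 0.2675, 0.0257]
tool_rot: [-0.342, 0.654, -0.619, 0.27]
ft_force: [-0.5, -0.8, -0.4]
grip_width: 0.0855
```

```bash
python3 plan.py 0.6100 0.274 0.009 -38.9 .05; python3 - <<'E'
from chk import *
d=np.load('t6.npy')
C=cloud('top',d)
for dd in('top0.npy','t6.npy','t9.npy'):
    C=cloud('top',np.load(dd)).reshape(-1,3); X=(.5087,-.425) if dd[1]=='o' else (.5177,.4451)
    for a in range(0,360,45):
        e=np.array(X)+.024*np.array([np.cos(np.radians(a)),np.sin(np.radians(a))]); q=C[(np.hypot(C[:,0]-e[0],C[:,1]-e[1])<.007)&(C[:,2]>.035)]; print(a,len(q),np.median(q[:,2]).round(4),end=' | ')
    print()
E
```

```text
t 25.1 p [0.6156 0.2675 0.0257] yaw -38.8 down [-0.112  0.    -0.994] w 0.0855 F [-0.5 -0.8 -0.4] q1,q6 [ 22. 151.]
0 [-0.014  0.086 -0.035] twist 0.0006
0 17 0.0468 | 45 20 0.0463 | 90 19 0.0452 | 135 20 0.0454 | 180 16 0.0474 | 225 16 0.0461 | 270 18 0.0459 | 315 18 0.0458 | 
0 15 0.0502 | 45 14 0.0508 | 90 13 0.0485 | 135 14 0.0496 | 180 16 0.0507 | 225 24 0.049 | 270 23 0.0498 | 315 19 0.0489 | 
0 17 0.0495 | 45 15 0.0485 | 90 13 0.0507 | 135 16 0.0497 | 180 15 0.0502 | 225 22 0.0494 | 270 23 0.0504 | 315 19 0.0493 |
```

The rim heights show that the roll sits flat, 3–4 mm above its table reading, and the weight sits flat at +3 mm. Finishing the module grasp.

Emit:
move_arm(increments=[{"grip":0,"linear":[-0.01,0.03,-0.03],"twist":0},{"grip":0,"linear":[-0.005,0.035,-0.01],"twist":0},{"grip":0,"linear":[0,0.02,0],"twist":0},{"grip":0,"linear":[0,0,0],"twist":0},{"grip":0,"linear":[0,0,0],"twist":0}])

```text
clock: 25.6
eef_pos: [0.6104, 0.2743, 0.0093]
tool_rot: [-0.341, 0.654, -0.619, 0.27]
ft_force: [-0.2, 0.2, 0.3]
grip_width: 0.0854
```

```bash
python3 plan.py 0.6100 0.274 0.009 -38.9 .05
```

```text
t 25.6 p [0.6104 0.2743 0.0093] yaw -38.9 down [-0.111  0.001 -0.994] w 0.0854 F [-0.2  0.2  0.3] q1,q6 [ 23. 152.]
0 [ 0.002  0.002 -0.001] twist 0.0002
```

Emit:
move_arm(increments=[{"grip":0.6,"linear":[0,0,0],"twist":0},{"grip":1,"linear":[0,0,0],"twist":0},{"grip":1,"linear":[0,0,0],"twist":0},{"grip":1,"linear":[0,0,0],"twist":0},{"grip":1,"linear":[0,0,0],"twist":0}])

```text
clock: 26.1
eef_pos: [0.6125, 0.2751, 0.0124]
tool_rot: [-0.339, 0.654, -0.619, 0.273]
ft_force: [0.0, -1.1, -2.2]
grip_width: 0.0359
```

Emit:
move_arm(increments=[{"grip":1,"linear":[0,0,0],"twist":0},{"grip":1,"linear":[0,0,0],"twist":0},{"grip":1,"linear":[0,0,0],"twist":0},{"grip":1,"linear":[0,0,0],"twist":0},{"grip":1,"linear":[0,0,0],"twist":0}])

```text
clock: 26.6
eef_pos: [0.6123, 0.275, 0.012]
tool_rot: [-0.339, 0.654, -0.619, 0.272]
ft_force: [-0.2, -0.1, -0.0]
grip_width: 0.036
```

Emit:
move_arm(increments=[{"grip":1,"linear":[0,-0.07,0],"twist":0},{"grip":1,"linear":[0,-0.12,0],"twist":0},{"grip":1,"linear":[0,-0.15,0],"twist":0},{"grip":1,"linear":[0,-0.1,0],"twist":0},{"grip":1,"linear":[0,-0.05,0],"twist":0}])

```text
clock: 27.1
eef_pos: [0.6204, 0.2736, 0.1114]
tool_rot: [-0.342, 0.654, -0.619, 0.269]
ft_force: [0.1, 0.1, -1.8]
grip_width: 0.0358
```

```bash
python3 plan.py 0.3618 -0.3078 0.13 -10.6 .045; python3 - <<'E'
from h import *
im,_=bot.camera('side'); u=proj('side',[[.61,.274,.1]])[0].astype(int)
cv2.imwrite('pics/s10.png',cv2.resize(im[max(0,u[1]-60):u[1]+60,u[0]-70:u[0]+70],None,fx=4,fy=4,interpolation=cv2.INTER_CUBIC))
E
```

```text
t 27.1 p [0.6204 0.2736 0.1114] yaw -38.9 down [-0.114 -0.001 -0.993] w 0.0358 F [ 0.1  0.1 -1.8] q1,q6 [ 23. 151.]
0 [0.205 0.004 0.054] twist -0.0164
1 [0.207 0.004 0.047] twist -0.0164
2 [0.208 0.004 0.04 ] twist -0.0164
3 [0.21  0.004 0.033] twist -0.0164
4 [0.211 0.004 0.026] twist -0.0164
5 [0.211 0.004 0.019] twist -0.0164
6 [0.212 0.004 0.012] twist -0.0164
7 [0.212 0.004 0.005] twist -0.0164
8 [ 0.212  0.004 -0.002] twist -0.0164
9 [ 0.212  0.004 -0.008] twist -0.0164
10 [ 0.212  0.004 -0.015] twist -0.0164
11 [ 0.211  0.004 -0.022] twist -0.0164
12 [ 0.21   0.004 -0.029] twist -0.0164
13 [ 0.209  0.004 -0.036] twist -0.0164
14 [ 0.208  0.004 -0.043] twist -0.0164
```

View pics/s10.png

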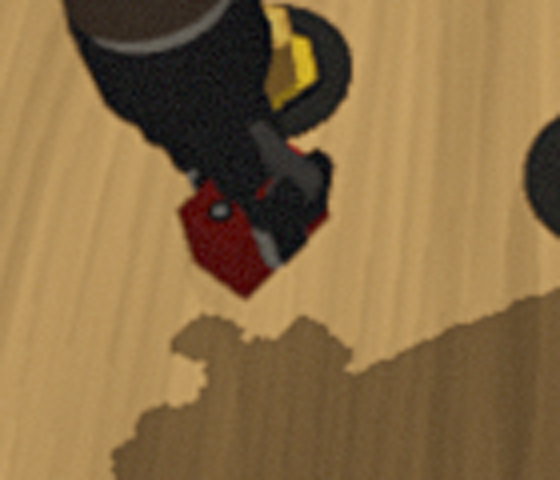

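The module is held at (245,240) in the crop. Carrying it to its pad.

Emit:
move_arm(increments=[{"grip":1,"linear":[0.19,-0.015,0.054],"twist":-0.016},{"grip":1,"linear":[0.207,-0.015,0.047],"twist":-0.016},{"grip":1,"linear":[0.208,-0.01,0.04],"twist":-0.016},{"grip":1,"linear":[0.21,-0.005,0.033],"twist":-0.016},{"grip":1,"linear":[0.21,0,0.026],"twist":-0.016}])

```text
clock: 27.65
eef_pos: [0.5365, 0.0823, 0.1272]
tool_rot: [-0.395, 0.627, -0.587, 0.326]
ft_force: [0.1, 0.1, -1.8]
grip_width: 0.0357
```

Emit:
move_arm(increments=[{"grip":1,"linear":[0.21,-0.005,0.02],"twist":-0.016},{"grip":1,"linear":[0.212,-0.005,0.012],"twist":-0.016},{"grip":1,"linear":[0.212,-0.005,0.005],"twist":-0.016},{"grip":1,"linear":[0.212,0,0],"twist":-0.016},{"grip":1,"linear":[0.212,0,-0.008],"twist":-0.016}])

```text
clock: 28.15
eef_pos: [0.4468, -0.1194, 0.1379]
tool_rot: [-0.444, 0.598, -0.55, 0.377]
ft_force: [0.9, -0.7, -2.3]
grip_width: 0.036
```

```bash
python3 plan.py 0.3618 -0.3078 0.10 -10.6 .042
```

```text
t 28.15 p [ 0.4468 -0.1194  0.1379] yaw -19.0 down [-0.116  0.    -0.993] w 0.036 F [ 0.9 -0.7 -2.3] q1,q6 [-14.  95.]
0 [ 0.17   0.04  -0.012] twist -0.0123
1 [ 0.17   0.04  -0.016] twist -0.0123
2 [ 0.169  0.04  -0.021] twist -0.0123
3 [ 0.169  0.04  -0.025] twist -0.0123
4 [ 0.168  0.04  -0.029] twist -0.0123
5 [ 0.167  0.04  -0.033] twist -0.0123
```

Emit:
move_arm(increments=[{"grip":1,"linear":[0.19,0.01,-0.012],"twist":-0.015},{"grip":1,"linear":[0.2,0.02,-0.017],"twist":-0.015},{"grip":1,"linear":[0.2,0.03,-0.022],"twist":-0.015},{"grip":1,"linear":[0.19,0.03,-0.027],"twist":-0.015},{"grip":1,"linear":[0.12,0.02,-0.02],"twist":-0.013}])

```text
clock: 28.65
eef_pos: [0.371, -0.2947, 0.1227]
tool_rot: [-0.484, 0.569, -0.515, 0.421]
ft_force: [0.5, 0.3, -1.8]
grip_width: 0.036
```

Emit:
move_arm(increments=[{"grip":1,"linear":[0.05,0,-0.01],"twist":0},{"grip":1,"linear":[0,0.02,0],"twist":0},{"grip":1,"linear":[0,0.04,0],"twist":0},{"grip":1,"linear":[0,0.03,0],"twist":0},{"grip":1,"linear":[0,0,0],"twist":0}])

```text
clock: 29.15
eef_pos: [0.363, -0.3034, 0.1021]
tool_rot: [-0.483, 0.571, -0.514, 0.42]
ft_force: [-0.2, -0.4, -1.3]
grip_width: 0.036
```

```bash
python3 plan.py 0.3618 -0.3078 0.018 -10.6 .042
```

```text
t 29.15 p [ 0.363  -0.3034  0.1021] yaw -10.6 down [-0.119  0.005 -0.993] w 0.036 F [-0.2 -0.4 -1.3] q1,q6 [-37.  63.]
0 [0.005 0.139 0.016] twist 0.0001
1 [0.005 0.139 0.016] twist 0.0001
2 [0.005 0.139 0.016] twist 0.0001
```

Emit:
move_arm(increments=[{"grip":1,"linear":[0.01,0.05,0.01],"twist":0},{"grip":1,"linear":[0.005,0.12,0.015],"twist":0},{"grip":1,"linear":[0,0.13,0.01],"twist":0},{"grip":1,"linear":[0,0.05,0.005],"twist":0},{"grip":1,"linear":[0,0,0],"twist":0}])

```text
clock: 29.65
eef_pos: [0.365, -0.3055, 0.0286]
tool_rot: [-0.484, 0.569, -0.514, 0.422]
ft_force: [-0.5, -0.0, -0.7]
grip_width: 0.0357
```

```bash
python3 plan.py 0.3608 -0.3075 0.018 -10.6 .05; python3 - <<'E'
from h import *
im,_=bot.camera('side'); u=proj('side',[[.362,-.308,.03]])[0].astype(int)
cv2.imwrite('pics/s11.png',cv2.resize(im[max(0,u[1]-50):u[1]+40,u[0]-60:u[0]+60],None,fx=5,fy=5,interpolation=cv2.INTER_CUBIC))
E
```

```text
t 29.65 p [ 0.365  -0.3055  0.0286] yaw -10.2 down [-0.117  0.003 -0.993] w 0.0357 F [-0.5 -0.  -0.7] q1,q6 [-37.  63.]
0 [ 0.012  0.055 -0.013] twist 0.0034
```

View pics/s11.png

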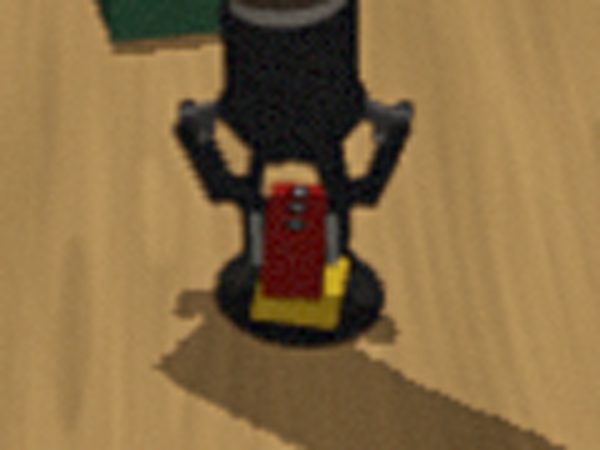

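The module at (295,245) in the crop is above its rectangle. The edge slope differs by about 6°, which matches the tool tilt. Lowering and releasing.

Emit:
move_arm(increments=[{"grip":1,"linear":[0.01,0.02,-0.012],"twist":0.003},{"grip":1,"linear":[0.002,0.02,-0.003],"twist":0},{"grip":1,"linear":[0,0.01,0],"twist":0},{"grip":1,"linear":[0,0,0],"twist":0},{"grip":1,"linear":[0,0,0],"twist":0}])

```text
clock: 30.2
eef_pos: [0.3626, -0.3094, 0.0221]
tool_rot: [-0.482, 0.568, -0.518, 0.421]
ft_force: [-0.3, 0.6, -2.4]
grip_width: 0.0359
```

Emit:
move_arm(increments=[{"grip":1,"linear":[-0.004,0.012,-0.006],"twist":0},{"grip":1,"linear":[0,0.01,0],"twist":0},{"grip":1,"linear":[0,0,0],"twist":0},{"grip":1,"linear":[0,0,0],"twist":0},{"grip":1,"linear":[0,0,0],"twist":0}])

```text
clock: 30.7
eef_pos: [0.3613, -0.3086, 0.018]
tool_rot: [-0.482, 0.567, -0.519, 0.421]
ft_force: [0.7, 0.5, -1.5]
grip_width: 0.0356
```

Emit:
move_arm(increments=[{"grip":0.45,"linear":[0,0,0],"twist":0},{"grip":0.3,"linear":[0,0,0],"twist":0},{"grip":0.1,"linear":[0,0,0],"twist":0},{"grip":0,"linear":[0,0,0],"twist":0},{"grip":0,"linear":[0,0,0],"twist":0}])

```text
clock: 31.2
eef_pos: [0.3621, -0.3093, 0.0189]
tool_rot: [-0.482, 0.567, -0.519, 0.421]
ft_force: [-0.0, -0.2, -0.2]
grip_width: 0.0853
```

Emit:
move_arm(increments=[{"grip":0,"linear":[0,-0.08,0],"twist":0},{"grip":0,"linear":[0,-0.15,0],"twist":0},{"grip":0,"linear":[0,-0.2,0],"twist":0},{"grip":0,"linear":[0,-0.2,0],"twist":0},{"grip":0,"linear":[0,-0.1,0],"twist":0}])

```text
clock: 31.7
eef_pos: [0.3754, -0.3066, 0.1651]
tool_rot: [-0.482, 0.57, -0.515, 0.42]
ft_force: [0.9, 0.5, -0.6]
grip_width: 0.0854
```

Emit:
move_arm(increments=[{"grip":0,"linear":[0.15,-0.05,0],"twist":0},{"grip":0,"linear":[0.2,-0.05,0],"twist":0},{"grip":0,"linear":[0.2,0,0],"twist":0},{"grip":0,"linear":[0.1,0,0],"twist":0},{"grip":0,"linear":[0,0,0],"twist":0}])

```text
clock: 32.2
eef_pos: [0.3567, -0.4398, 0.1944]
tool_rot: [-0.483, 0.565, -0.519, 0.422]
ft_force: [0.1, -0.1, -0.9]
grip_width: 0.0857
```

```bash
python3 - <<'E'
from chk import *
im,d=bot.camera('top'); cv2.imwrite('pics/t12.png',im)
tops(d,[('module',(.3618,-.3078),.048),('weight',(.653,.096),.043),('socket',(.4464,.164),.058),('roll',(.5137,.4455),.048)])
s,_=bot.camera('side'); u=proj('side',[[.362,-.308,.03]])[0].astype(int)
b=cv2.resize(s[u[1]-35:u[1]+35,u[0]-40:u[0]+40],(240,210),interpolation=cv2.INTER_CUBIC)
o=cv2.resize(im,(784,588)); o[:210,:240]=b; cv2.imwrite('pics/s12.png',o)
C=cloud('top',d); h=C[...,2]; m=((h>.046)&(h<.063)).astype(np.uint8); l=cv2.connectedComponents(m)[1]; p=proj('top',[[.3618,-.3078,.048]])[0].round().astype(int); i=l[p[1],p[0]]
if i:
    v,w=np.nonzero(l==i); print(cv2.minAreaRect((ray('top',np.c_[w,v],.048)[:,:2]*1e3).astype(np.float32)))
    q=C[l==i]; A=np.c_[q[:,:2]-q[:,:2].mean(0),np.ones(len(q))]; print(np.degrees(np.linalg.lstsq(A,q[:,2],rcond=None)[0][:2]))
E
```

```text
module 225 [ 0.3613 -0.3104] off mm [-0.5 -2.6] z med 0.0493
weight 168 [0.656  0.0984] off mm [3.  2.4] z med 0.0451
socket 74 [0.4479 0.1633] off mm [ 1.5 -0.7] z med 0.0594
roll 294 [0.5177 0.4451] off mm [ 4.  -0.4] z med 0.0507
((361.78558349609375, -309.8798522949219), (58.72551727294922, 34.726959228515625), 80.37738037109375)
[-0.93577494 -1.13698139]
```

View pics/s12.png

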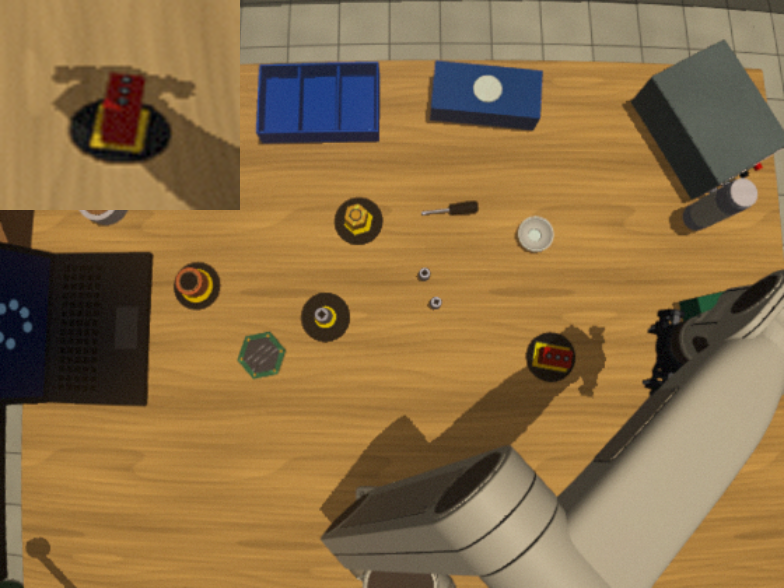

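All four items are inside their lips, and the dish (535,235) and board (262,355) appear undisturbed. Letting the arm settle, then handing in.

Emit:
move_arm(increments=[{"grip":0,"linear":[0,0,0],"twist":0},{"grip":0,"linear":[0,0,0],"twist":0},{"grip":0,"linear":[0,0,0],"twist":0},{"grip":0,"linear":[0,0,0],"twist":0},{"grip":0,"linear":[0,0,0],"twist":0}])

```text
clock: 32.8
eef_pos: [0.3579, -0.4325, 0.1938]
tool_rot: [-0.485, 0.565, -0.515, 0.424]
ft_force: [0.7, -0.3, -0.2]
grip_width: 0.0853
```

```bash
python3 -c "
from workcell import bot
print(bot.job_done(), bot.get_obs()['clock'])"
```

```text
the job is handed in; nothing more can be done
the job is handed in; nothing more can be done
```

I put the socket, roll, weight and module away on their pads in that order and handed the job in at about 33 s, with the gripper open and clear.

The last top-camera check put the centres this far from the pad centres, with about 7 mm to spare all round:

| Item | Offset from pad centre |
|---|---|
| Socket | 1.7 mm |
| Module | 2.6 mm |
| Weight | 4 mm |
| Roll | 4 mm |

- **Height and tilt:** tops read 2–4 mm higher than on the table, as the 3 mm floor should give. The weight and module tops showed about 1° of slope or less. The socket looked upright in the pictures; I made no tilt measurement of it.
- **Module alignment:** its long side is within about 1° of its pad's.
- **Checks that disagreed:** one plane fit gave the roll about 2° of tilt. Its rim heights were uniform in two frames, so I took it as flat.
- **Tool tilt:** the tool drifted to about 7° off vertical during the moves, so the roll, weight and module settled the last couple of millimetres on release.
- **Left alone:** the dish, the sensor board and the two smaller sockets looked undisturbed in the pictures; I did not measure them.

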